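# Key the crank hub of the incubator's tray-turning drive

### The arm

A 6-joint arm with a two-finger parallel gripper is mounted at the origin on the work surface. World frame = base frame: x ahead of the robot, y to its left, z up, the work surface at z = 0. Lengths are in m, angles in rad, forces in N, time in s.
With the tool pointing down it reaches from about 0.3 to 0.875 m from the base axis. Payload 6.4 kg.
Tool frame: the origin (TCP) lies at the very end of the fingers, on their centre line; the grasp point (between the pads) lies ctrl.grip_point_offset behind it (ctrl.grip_point_offset is the distance from the TCP to the grasp point, in m); z points along the fingers, x is the direction in which the jaws open and shut, and the axes are right-handed (so a half turn about z gives the same grasp; the last joint's range is limited). The gripper opens to 85 mm and grips with 20 to 120 N. Pads are 22 mm wide; open, the fingers measure 114 mm over their backs; the gripper's body (76 mm by 85 mm) begins 54 mm behind the grasp point. The pads swing forward as they close: fully open they stand 13 mm farther back than shut.
Start: joints at [0.99, 0.181, 1.607, -0, 1.354, -0.206], TCP at [0.21, 0.535, 0.231] pointing down, gripper open.
Joint ranges: [-2.99, 2.99], [-0.89, 2.07], [0.3, 2.58], [-1.14, 4.28], [0, 2.63], [-3.12, 3.12]. Speed limits (rad/s): [2.57, 2.57, 3.01, 3.14, 3.14, 3.14].

### API

Orientations are given as a unit quaternion [w, x, y, z].
In Python, from bench import get_obs, viewer, workorder, ctrl gives the robot as it stands. The module is installed in compiled form; this text tells all that it offers.
- The arm moves only by the tool move_arm, never from a script. Its argument "increments" is a list of rows, each an object of numbers: "tx", "ty", "tz": the shift along the tool's x, y, z in m; "turn": the turn about the tool's z in degrees. A call has 1 to 20 rows; each row is the pose to reach, as a shift and turn from the pose commanded when the call began, along the tool's axes at that moment; what a row does not reach only later rows make up. A row lasts 1/12 s, in which the tool goes at most 41.7 mm and 7.16 degrees, less where a joint would pass 70% of its speed; a pose out of reach is approached as far as the arm can. A call with a gripper value outside its range is refused whole. "gripper" is the opening, from 0 (shut) to 1 (fully open), set as the call begins (left out, the last holds). The fingers move at their own pace and stop on an object; the grip force is fixed at half the most. Time passes only in rows, so rows that repeat a pose let the fingers close. It gives the time, the measured TCP pose, the force and the opening at its end, in the units of the state.
- get_obs(): the state, without advancing time (a new reading comes with each control period).
- viewer.camera(name): name is "side" or "top"; returns (picture, depth): 400x640x3 uint8, red, green, blue; 400x640 float32, m along the optical axis (not along the pixel's ray), 0 where there is no reading.
- viewer.get_calibration(name): a dict with "intrinsics" (3x3 intrinsics, pixels), "k1" (the pictures are not rectified: a ray, as slopes to the right and down, at radius r is drawn at 1 + k1 r^2 times it, then the intrinsics apply), "origin" and "attitude" of the camera in the world. Camera axes: x right, y up, looking along -z (the intrinsics and any distortion apply to the point x, -y, -z); pixel columns grow to the right and rows downward; lengths in m; the calibration is good to about 2 mm. A picture is of the moment at which its call begins. get_calibration takes no time and is no camera call.
- workorder.hand_in(): hands the job in, once; it reports no verdict.
The state is a dict: "time_s": time; "q": joint angles; "dq": joint speeds; "joint_efforts": joint torques, N m; "eef_pos": TCP position; "eef_rot": TCP orientation; "wrist_force": force on the tool from outside, world axes, zero at the start; "torque": the same for the moment, N m; "opening": opening from 0.0 (shut) to 1.0 (fully open).
Only numpy, scipy, OpenCV 4.12 (cv2) and the standard library are available. Lean on these libraries where they do the work, as an engineer would, in place of code of your own. Each camera call takes 0.05 s, during which the arm holds its last target.

### The job

Take the yellow-headed taper key out of its holder and stand it, narrow end down, in the keyway of the green crank hub: let it settle in lightly and let go of it. Then tap or press down gently on top of its head until it is tight, meaning that a push of about 12 N no longer drives it further; never drive it with more than about 18 N, and leave the key gripping upright in the keyway with its head still clear of the hub. Leave the blue-headed spare key and the other things where they are.

Things in the scene. Friction and masses are not known exactly. Their poses are not given: they have to be found in the camera images.
- key: steel taper key with yellow head, 0.22 kg, hanging narrow end down in a holder pocket; origin: middle of the narrow end (foot), z up. Blade 62 mm long, 16 mm wide along y; along x 6.5 mm thick at the foot, growing evenly on both faces to 14.25 mm under the head. Same when turned half a turn about z. Friction about 0.4, so it wedges and stays
- key_head (a point): centre of the key's yellow block head (26 mm along x, 22 mm along y, 40 mm high, on top of the blade), 82 mm above the foot, 20 mm under the head's top; axes as the key's
- hub: green crank hub, about 92 mm across, 65 mm high, fixed round an upright steel shaft on a grey base plate; origin: on the shaft axis, at its underside, 20 mm above the table; its flat top, level with the shaft's end, is 85 mm above the table. A crank arm points to its -x. The keyway is a slot from top to bottom between shaft and hub, on the hub's +x side
- keyway (a point): middle of the keyway's mouth on the hub's top, 20 mm from the shaft axis; axes as the hub's (true middle within 1 mm). Mouth 19 mm along y; 9.5 to 12.5 mm along x (unit to unit, not measurable well enough), narrowing downward on both sides to match the key (key x along keyway x, either way round). Set in lightly, the key's head stays 12 to 40 mm above the hub's top; when tight, 4 to 33 mm
- shaft (a joint): how far the shaft has given way sideways, m, away from the key (0 when free; tight is under 2 mm, so less sure than force). It is springy: the push on the key's head needed to drive it further grows by about 2 to 4 N per mm of drive, so press slowly. Set the key in with under 3 N, tighten with 10 to 15 N; well below 9 N leaves it loose, above 20 N overloads the hub
- holder: white plastic block, fixed, 60 mm along x, 150 mm along y, 66 mm high, origin under its centre; two 19 mm square pockets 40 mm either side of the centre along y, in which the two keys hang by their heads (undersides of the heads on the block's top), turned as the block is
- spare_head (a point): centre of the head of the thinner spare key with the blue head (26 x 22 x 40 mm), in the other pocket: leave it there
- spare: the spare key with the blue head; origin in the middle of its foot
- torch: black torch lying beyond the hub, 140 mm long, a bystander
- wrench: steel wrench lying flat, a bystander
- driver: screwdriver lying flat, a bystander
- oil: amber oil bottle, 120 mm high, a bystander
- jar: clear jar with blue cap, 70 mm high, a bystander
- bearing: steel bearing ring, 52 mm across, a bystander
Things that resemble listed ones, but are neither listed nor needed, are in the scene too. What is shaped like the key but red is not meant.

How it is judged:
On the way, in this order (a step that is already met when the one before it is completed fails the run):
1. the key stands in the keyway by itself, at least 16 mm deep, let go by the fingers (horizontal distance between key and keyway below 0.006 m and z of key in the frame of keyway below -0.016 m and angle between key's own z axis and vertical below 0.15 rad and contact force between the fingers and key below 0.05 N), for 0.1 s.
2. the key is driven tight: it presses on the hub's keyway wall with more than 11 N (contact force between key and hub above 11 N), for 0.1 s.
At the end, for the whole second after the job is handed in: the key stands upright (within 0.1 rad) and at rest in the keyway, 25 to 61 mm deep, foot within 6 mm of the keyway's middle, so tight that it still presses on the hub wall with more than 10 N by itself (contact force between key and hub above 10 N and horizontal distance between key and keyway below 0.006 m and z of key in the frame of keyway between -0.061 and -0.025 m and angle between key's own z axis and vertical below 0.1 rad and linear speed of key below 0.01 m/s); the robot touches nothing.
It fails at once if the key is overdriven: it presses on the hub with more than 30 N (contact force between key and hub above 30 N).
It fails at once if the spare key is moved by more than 15 mm (distance of spare from where it was at the start of the episode above 0.015 m).
It fails at once if another loose thing is moved by more than 30 mm (distance of any of torch, wrench, driver, oil, jar, bearing from where it was at the start of the episode above 0.03 m).
It also fails if it takes over 51 s, if anything falls off the work surface, if the arm or the gripper's body presses on something with over 40 N, if the wrist force passes 120 N, or if a joint passes its speed limit or range.

## Working session

There is one attempt and no reset: what is moved stays moved. The work goes in short steps, Python scripts to look and compute and a tool call to move; the robot and the scene stay as the last step left them, time stands still between calls to the robot, and variables do not carry over. Pictures are saved under pics/ and viewed, and the job is handed in when it is done.

Besides the shell and the picture viewer there is one more tool, called after "Emit:" by a JSON object that holds its "method" and its "body", one argument or row to a line. move_arm: Moves the arm, as the interface text tells. Its arguments: {"type":"object","properties":{"increments":{"type":"array"},"gripper":{"type":"number"}},"required":["increments"]}

```bash
mkdir -p pics; cat > h.py <<'E'
import numpy as np, cv2, pickle
from bench import get_obs, viewer, workorder, ctrl
from scipy.spatial.transform import Rotation as R
def rot(a):
    a=np.array(a,float)
    return a if a.shape==(3,3) else R.from_quat(a,scalar_first=True).as_matrix()
def shot(n,f):
    p,d=viewer.camera(n); c=viewer.get_calibration(n)
    cv2.imwrite(f'pics/{f}.png',cv2.cvtColor(p,cv2.COLOR_RGB2BGR))
    pickle.dump((p,d,c),open(f'{f}.pkl','wb')); return p,d,c
def load(f): return pickle.load(open(f'{f}.pkl','rb'))
def pts(d,c):
    K=np.array(c['intrinsics'],float);h,w=d.shape
    u,v=np.meshgrid(np.arange(w),np.arange(h))
    uv=np.stack([u,v],-1).reshape(-1,1,2).astype(float)
    n=cv2.undistortPoints(uv,K,np.array([c['k1'],0,0,0,0.]))[:,0]
    z=d.reshape(-1)
    P=np.stack([n[:,0]*z,-n[:,1]*z,-z],-1)
    W=P@rot(c['attitude']).T+np.array(c['origin'])
    return W.reshape(h,w,3)
def proj(X,c):
    K=np.array(c['intrinsics'],float)
    P=(np.atleast_2d(X)-np.array(c['origin']))@rot(c['attitude'])
    a=P[:,:2]*[1,-1]/-P[:,2:]; r2=(a**2).sum(1,keepdims=True); a=a*(1+c['k1']*r2)
    return a@K[:2,:2].T+K[:2,2]
E
python3 - <<'E'
from h import *
print(get_obs()); print(ctrl.grip_point_offset)
for n in('top','side'):
    p,d,c=shot(n,n+'0'); print(n,c,(d==0).sum())
E
```

```text
{'time_s': 0.0, 'q': array([ 9.89720679e-01,  1.81544073e-01,  1.60803123e+00,  1.58898196e-05,
        1.35378711e+00, -2.06317330e-01]), 'dq': array([-0.00096987,  0.00038142,  0.00041326, -0.0002881 , -0.00110291,
       -0.00047205]), 'joint_efforts': array([-4.98757236e-04, -4.44857633e+01, -3.51338446e+01, -2.89562749e-04,
        8.82898428e-03, -1.82126553e-05]), 'eef_pos': array([0.21015189, 0.53461958, 0.23037122]), 'eef_rot': array([ 3.30644197e-04,  8.26453192e-01,  5.63004741e-01, -8.20822155e-04]), 'wrist_force': array([-0.39289032, -0.29136024,  0.35520733]), 'torque': array([-0.02968676, -0.04435729,  0.05585751]), 'opening': 1.0016512177063395}
0.0187
top {'intrinsics': array([[370.97982518,   0.        , 319.09568228],
       [  0.        , 370.97982518, 197.69758902],
       [  0.        ,   0.        ,   1.        ]]), 'k1': -0.05484401945935032, 'origin': array([ 0.53451776, -0.13198678,  1.06537794]), 'attitude': array([-0.70236697, -0.02751189,  0.02829662,  0.71072008])} 939
side {'intrinsics': array([[410.72414219,   0.        , 318.57472781],
       [  0.        , 410.72414219, 198.75566365],
       [  0.        ,   0.        ,   1.        ]]), 'k1': -0.012222117092436173, 'origin': array([ 0.51682064, -0.84630272,  0.68985459]), 'attitude': array([ 0.90793936,  0.41759826, -0.02126058, -0.02838646])} 1034
```

View pics/top0.png

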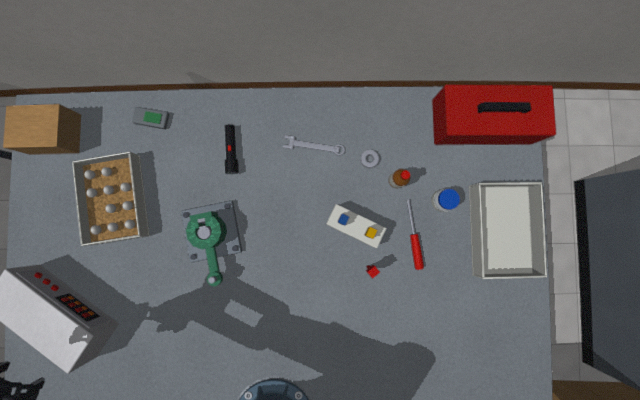

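View pics/side0.png

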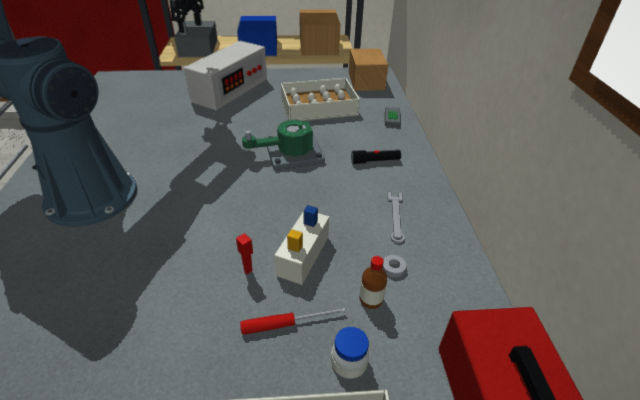

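The top view shows the hub at about (205,232) with its crank arm pointing down. The holder is at (356,225), with the blue key at (343,218) and the yellow key at (371,232). There is a red decoy at (373,271). I'll measure these next.

```bash
python3 - <<'E'
from h import *
for f in('top0','side0'):
    p,d,c=load(f); W=pts(d,c); hsv=cv2.cvtColor(p,cv2.COLOR_RGB2HSV); H,S,V=[hsv[...,i].astype(int) for i in range(3)]
    ok=d>0; z=W[...,2]
    reg=(abs(W[...,0]-.5)<.4)&(abs(W[...,1])<.6)
    print(f)
    for nm,m in(('yellow',(H>18)&(H<32)&(S>150)&(z>.05)&(z<.125)),('blue',(H>105)&(H<125)&(S>120)&(z>.08)&(z<.125))):
        m=m&ok&reg
        k,l,st,_=cv2.connectedComponentsWithStats(m.astype(np.uint8))
        for i in range(1,k):
            if st[i,4]<15: continue
            P=W[l==i]; print(nm,st[i],np.median(P,0),P.min(0),P.max(0))
            t=P[P[:,2]>np.percentile(P[:,2],90)-.005]
            r=cv2.minAreaRect((t[:,:2]*1000).astype(np.float32)); print('   top',np.median(t[:,2]),r)
    m=ok&(S<40)&(V>150)&(z>.05)&(z<.08)&reg
    k,l,st,_=cv2.connectedComponentsWithStats(m.astype(np.uint8))
    for i in range(1,k):
        if st[i,4]<150: continue
        P=W[l==i]; print('white',st[i],np.median(P,0),cv2.minAreaRect((P[:,:2]*1000).astype(np.float32)))
    m=ok&(H>60)&(H<90)&(S>100)&(z>.08)&(z<.092)&reg
    k,l,st,_=cv2.connectedComponentsWithStats(m.astype(np.uint8))
    for i in range(1,k):
        if st[i,4]<50: continue
        P=W[l==i]; print('green',st[i],np.median(P,0),cv2.minEnclosingCircle((P[:,:2]*1000).astype(np.float32)))
p=cv2.imread('pics/top0.png')
cv2.imwrite('pics/hubz.png',cv2.resize(p[180:300,160:260],None,fx=5,fy=5,interpolation=cv2.INTER_CUBIC))
p=cv2.imread('pics/side0.png')
cv2.imwrite('pics/hubs.png',cv2.resize(p[105:180,230:340],None,fx=7,fy=7,interpolation=cv2.INTER_CUBIC))
E
```

```text
top0
yellow [365 227  12  11  85] [ 0.51999097 -0.2661992   0.10458928] [ 0.50707722 -0.27977099  0.0771479 ] [ 0.53296509 -0.25413668  0.10929349]
   top 0.1051356272080628 ((519.1654663085938, -266.9671325683594), (19.732036590576172, 24.417278289794922), 62.40408706665039)
blue [339 214  10  11  69] [ 0.55452723 -0.19462308  0.10532223] [ 0.5415666  -0.20755378  0.10162216] [ 0.56745274 -0.1841862   0.10875476]
   top 0.10534812792368586 ((554.599853515625, -194.69383239746094), (18.55047607421875, 23.284286499023438), 63.12456512451172)
white [327 204  59  44 837] [ 0.53614493 -0.2315913   0.06535957] ((537.0142211914062, -231.76913452148438), (148.02638244628906, 59.333953857421875), 62.76863479614258)
green [186 212  36  37 714] [0.52753871 0.16997223 0.08422035] ((531.2735595703125, 176.05105590820312), 50.17819595336914)
side0
yellow [288 230  14  22 261] [ 0.51679816 -0.27691056  0.09533509] [ 0.50351433 -0.28542902  0.06794417] [ 0.53059794 -0.2591485   0.10765042]
   top 0.10539708919523005 ((517.6384887695312, -271.65643310546875), (19.668066024780273, 24.273435592651367)
[... 215 characters left out ...]
883026123047), (22.792898178100586, 24.807388305664062), 63.70492935180664)
white [292 212  26  42 347] [ 0.5390082  -0.2367094   0.06579973] ((538.55419921875, -224.59616088867188), (40.9290657043457, 116.51578521728516), 20.392940521240234)
white [275 237  27  27 224] [ 0.49703707 -0.28417261  0.06590075] ((496.5240478515625, -283.6072998046875), (39.355987548828125, 79.31401062011719), 22.44503402709961)
white [241 390 143  10 340] [ 0.54418334 -0.57401368  0.06952099] ((536.3958129882812, -574.2872314453125), (212.27685546875, 5.6027512550354), 0.02664460986852646)
green [278 120  34  18 358] [0.52750575 0.160979   0.08401173] ((528.5762939453125, 174.80624389648438), 51.266780853271484)
```

View pics/hubz.png

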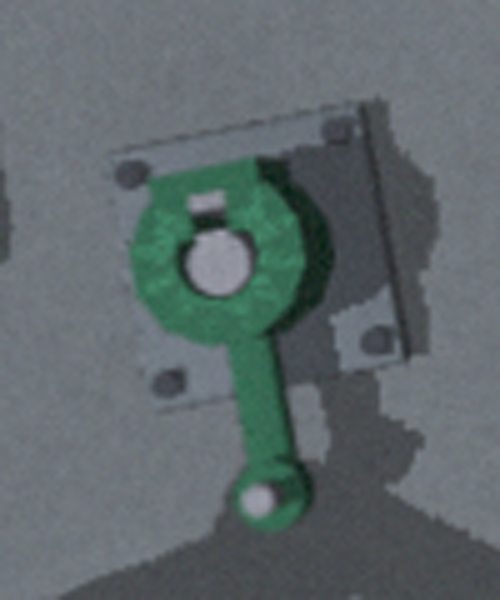

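View pics/hubs.png

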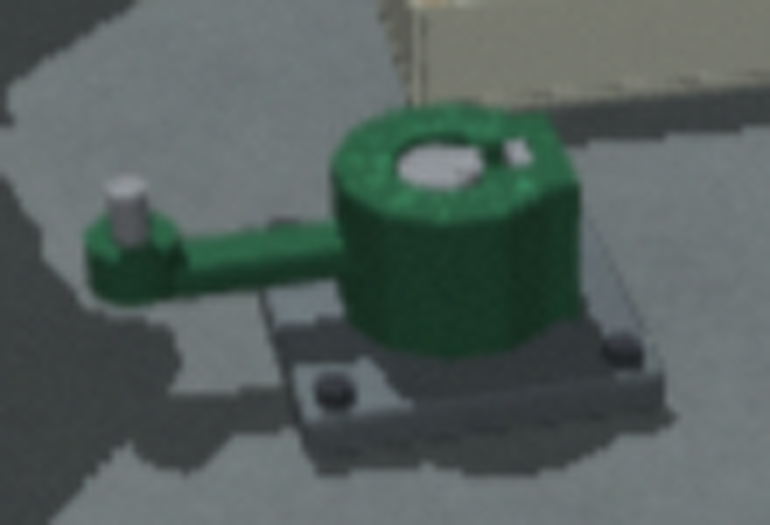

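```bash
python3 - <<'E'
from h import *
np.set_printoptions(precision=1,suppress=True,linewidth=200)
# ortho at z=.085, 4px/mm, center (.53,.17), image up=+x, left=+y
for f in('top0','side0'):
    p,d,c=load(f); s=0.00025;N=560
    i,j=np.meshgrid(np.arange(N),np.arange(N),indexing='ij')
    X=np.stack([.53-(i-N/2)*s,.17-(j-N/2)*s,np.full(i.shape,.085)],-1).reshape(-1,3)
    uv=proj(X,c).reshape(N,N,2).astype(np.float32)
    o=cv2.remap(p,uv[...,0],uv[...,1],cv2.INTER_CUBIC)
    cv2.imwrite(f'pics/o_{f}.png',cv2.cvtColor(o,cv2.COLOR_RGB2BGR))
    hsv=cv2.cvtColor(o,cv2.COLOR_RGB2HSV)
    m=((hsv[...,1]<70)&(hsv[...,2]>120)).astype(np.uint8)
    k,l,st,ce=cv2.connectedComponentsWithStats(m)
    for a in range(1,k):
        if st[a,4]>300 :
            print(f,st[a],ce[a], 'xy mm',530-(ce[a][1]-N/2)*.25,170-(ce[a][0]-N/2)*.25)
    W=pts(d,c)
    if f=='top0': print('z slot rows216-238 cols196-214');print(W[216:240,196:214,2]*1000)
E
```

```text
top0 [   0    0  291   83 7431] [97.9 23.7] xy mm 594.083064190553 215.51675413807024
top0 [    5     0   475   115 17932] [262.1  60.1] xy mm 584.9830052420255 174.46384954271693
top0 [    0    93   296   467 45887] [ 92.  390.1] xy mm 502.48143809793623 216.9875781811842
top0 [ 195  149   82   44 2652] [235.7 171.1] xy mm 557.2170060331825 181.07013574660633
top0 [  198   234   131   136 13573] [264.1 302.6] xy mm 524.3590952626538 173.96550136300007
top0 [ 505  397   55  132 4991] [538.7 460.7] xy mm 484.81541775195353 105.33199759567222
z slot rows216-238 cols196-214
[[  85.3   85.3   83.3   85.1   86.3   87.    83.7   81.8   82.2   83.8   83.    85.3   85.9   84.6   84.4   82.8   76.8   84. ]
 [  86.9   83.9   85.6   83.6   85.9   83.    86.    84.2   85.3   86.1   82.4   83.5   84.9   86.7   81.5   85.    83.3   84.9]
 [  85.    81.9   85.4   85.1   84.7   84.5   83.2   84.    89.4   85.    84.    86.6   82.1   84.8   82.6   83.6   85.1   84.2]
 [  82.1   82.8   84.6   84.6   84.7   83.3   82.9   87.2   84.7   84.1   83.4   85.3   81.5   87.  1065.4   83.6   86.2   84.1]
 [  84
[... 3361 characters left out ...]
7421953675
side0 [  0 344  77   8 354] [ 34.1 346.8] xy mm 513.3008474576271 231.46822033898306
side0 [  33  434   73   38 1373] [ 63.4 449.8] xy mm 487.5393299344501 224.14475600874
side0 [138 471  42  12 309] [155.2 476.7] xy mm 480.8252427184466 201.19822006472492
side0 [133 492  51  15 525] [158.1 498.5] xy mm 475.3647619047619 200.4661904761905
side0 [ 324  497  101   63 2434] [388.9 526. ] xy mm 468.50657354149547 142.77341824157764
side0 [ 203  498  135   62 4235] [263. 531.] xy mm 467.2499409681228 174.24763872491144
side0 [ 66 501  22  18 319] [ 76.7 509.6] xy mm 472.59717868338555 220.8189655172414
side0 [135 516  34  25 476] [151.  527.5] xy mm 468.1260504201681 202.25735294117646
```

View pics/o_top0.png

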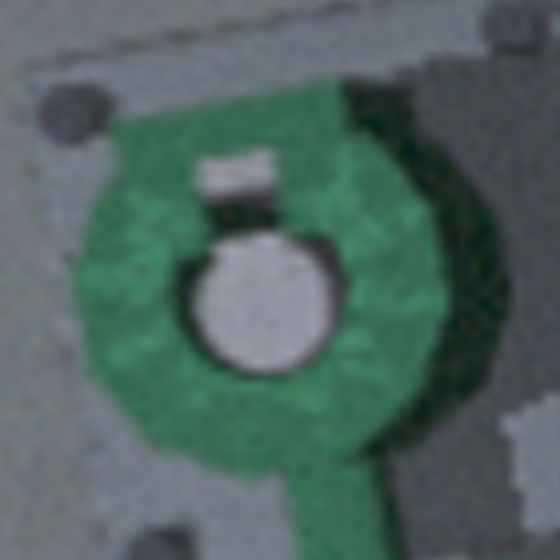

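View pics/o_side0.png

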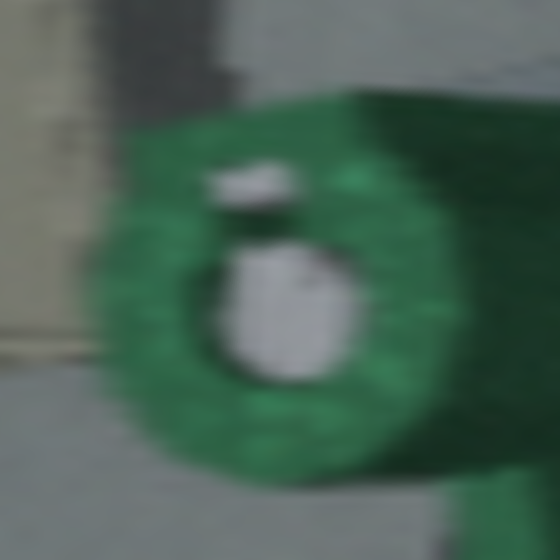

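```bash
cat > fit.py <<'E'
from h import *
from scipy.optimize import least_squares
from scipy.ndimage import map_coordinates
def ortho(p,c,z=.085,cx=.53,cy=.17,N=560,s=.00025):
    i,j=np.meshgrid(np.arange(N),np.arange(N),indexing='ij')
    X=np.stack([cx-(i-N/2)*s,cy-(j-N/2)*s,np.full(i.shape,z)],-1).reshape(-1,3)
    uv=proj(X,c).reshape(N,N,2).astype(np.float32)
    return cv2.remap(p,uv[...,0],uv[...,1],cv2.INTER_CUBIC)
E
python3 - <<'E'
from fit import *
for f in('top0','side0'):
    p,d,c=load(f); o=ortho(p,c).astype(float)
    g=o[...,1]
    grn=o[...,1]-o[...,0]   # greenness
    c0=np.array([263.,295.]) if f=='top0' else np.array([280.,305.])
    def fitc(img,r0,r1,sgn,angs,c0):
        P=[]
        for a in angs:
            r=np.arange(r0,r1,.5); x=c0[0]+r*np.cos(a); y=c0[1]+r*np.sin(a)
            v=map_coordinates(cv2.GaussianBlur(img,(0,0),3),[y,x],order=1)
            k=np.argmax(sgn*np.gradient(v)); P.append((x[k],y[k]))
        P=np.array(P)
        s=least_squares(lambda q:np.hypot(P[:,0]-q[0],P[:,1]-q[1])-q[2],[*c0,(r0+r1)/2],loss='soft_l1',f_scale=2)
        return s.x,np.abs(s.fun).mean()
    A=np.deg2rad(np.array([t for t in range(0,360,3)]))  # angle image: 0 right, 90 down
    deg=np.rad2deg(A)
    m=~(((deg>195)&(deg<320))|((deg>60)&(deg<100)))
    out,e=fitc(g,165,205,-1,A[m],c0); print(f,'outer',out,e)
    sat=o.min(2)
    ms=~((deg>225)&(deg<300))
    sh,e=fitc(sat,50,85,-1,A[ms],c0+[1,8]); print('shaft',sh,e)
    b,e=fitc(grn,62,105,1,A[ms],c0+[1,5]); print('bore',b,e)
    for q in(out,sh,b): print('  xy',530-(q[1]-280)*.25,170-(q[0]-280)*.25,'r',q[2]*.25)
    # plate
E
```

```text
top0 outer [258.78645552 289.91059666 186.36035646] 8.47570125129674
shaft [263.30044264 304.04557698  66.83494968] 0.9921466024224036
bore [261.85188778 294.5712484   83.80622952] 2.5177236413502215
  xy 527.5223508348287 175.30338611983774 r 46.590089114025425
  xy 523.9886057557632 174.1748893402916 r 16.70873742061143
  xy 526.3571879002495 174.53702805433147 r 20.951557379605223
side0 outer [278.27884442 298.68511884 180.85982408] 9.397141923461646
shaft [287.94613307 313.15597868  66.62281251] 2.1001367486523113
bore [280.63384889 304.23233691  83.4234921 ] 4.008242307775972
  xy 525.3287202888804 170.43028889619694 r 45.21495602064058
  xy 521.7110053290243 168.01346673273054 r 16.655703128447062
  xy 523.9419157725151 169.84153777695045 r 20.855873025557496
```

```bash
python3 - <<'E'
from fit import *
for f in('top0','side0'):
    p,d,c=load(f)
    W=pts(d,c)
    # plate yaw: green/dark... use arm axis: green pixels z 0.03-0.075 away from hub
    hsv=cv2.cvtColor(p,cv2.COLOR_RGB2HSV)
    m=(hsv[...,0]>60)&(hsv[...,0]<95)&(hsv[...,1]>100)&(abs(W[...,0]-.45)<.12)&(abs(W[...,1]-.16)<.12)&(d>0)
    P=W[m]; t=P[(P[:,0]<.475)]; print(f,'arm z',np.percentile(t[:,2],[10,50,90]),len(t))
    o=ortho(p,c); cv2.imwrite(f'pics/oz_{f}.png',cv2.cvtColor(cv2.resize(o[110:400,130:420],None,fx=2,fy=2,interpolation=cv2.INTER_CUBIC),cv2.COLOR_RGB2BGR))
    g=o.astype(float)
    pad=((g.min(2)>115)).astype(np.uint8); pad[230:]=0; pad[:145]=0; pad[:,:190]=0; pad[:,310:]=0
    yx=np.argwhere(pad); r=cv2.minAreaRect(yx[:,::-1].astype(np.float32)); print('pad',r)
E
```

```text
top0 arm z [0.05519882 0.05838593 0.06897692] 282
pad ((235.97422790527344, 172.13465881347656), (32.18279266357422, 70.72341918945312), 79.79602813720703)
side0 arm z [0.04857818 0.0567127  0.06740124] 268
pad ((252.0294189453125, 184.61764526367188), (28.376665115356445, 59.90629577636719), 75.96376037597656)
```

View pics/oz_top0.png

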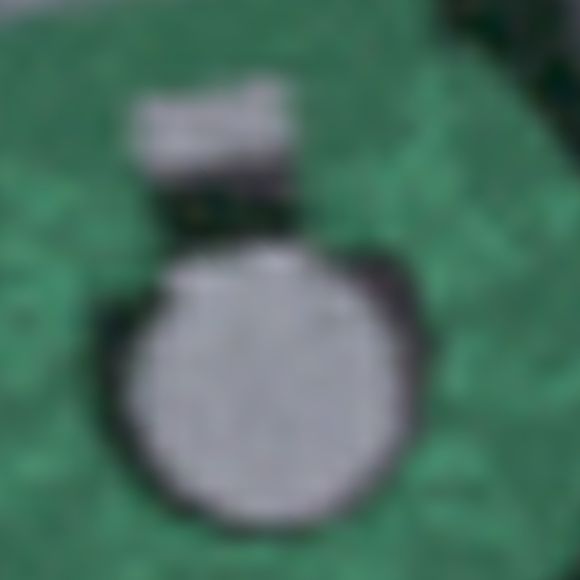

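View pics/oz_side0.png

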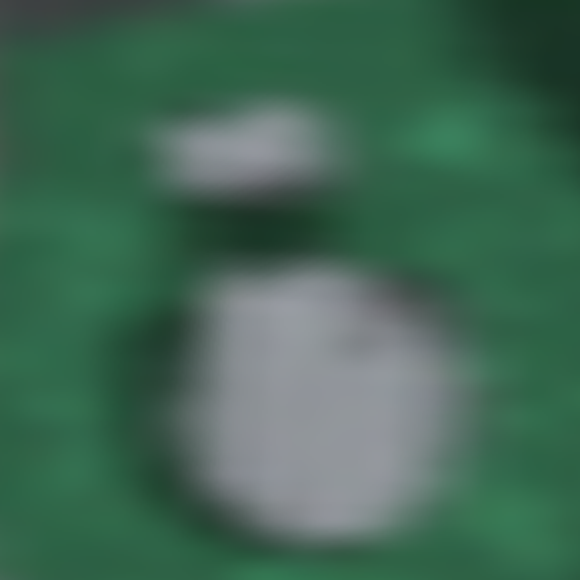

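The slot's dark gap is at about (244,213) in the top ortho picture. The key's pose from the block agrees with the pose from its head. Next I'll refine the hub yaw and work out the move to hover over the key.

```bash
cat > mv.py <<'E'
from h import *
def need(xyz,yawdeg):
    o=get_obs(); Rm=rot(o['eef_rot']); d=Rm.T@(np.array(xyz)-o['eef_pos'])
    yaw=np.degrees(np.arctan2(Rm[1,0],Rm[0,0])); t=(yaw-yawdeg+90)%180-90
    print('tx %.4f ty %.4f tz %.4f turn %.2f (or ±180) curyaw %.2f'%(*d,t,yaw), 'pos',o['eef_pos'],'t',o['time_s'],'F',np.round(o['wrist_force'],2),'op',round(o['opening'],3),'zax',np.round(Rm[:,2],4))
E
python3 - <<'E'
from fit import *; from mv import need
need([.518,-.269,.17],-27.2)
p,d,c=load('top0')
for z in(.02,):
    o=ortho(p,c,z=z,cx=.51,cy=.16,N=700,s=.0004)
    g=cv2.cvtColor(o,cv2.COLOR_RGB2GRAY)
    L=cv2.createLineSegmentDetector().detect(g)[0][:,0]
    for a in L:
        n=np.hypot(a[2]-a[0],a[3]-a[1])
        if n>60: print(a.round(0),round(n), 'yaw',round(float((np.degrees(np.arctan2(-(a[3]-a[1]),a[2]-a[0]))+45)%90-45),1))
E
```

```text
tx -0.6351 ty 0.5807 tz 0.0613 turn -84.28 (or ±180) curyaw 68.52 pos [0.21020846 0.53465141 0.23047488] t 0.1 F [-0.21  0.68  0.28] op 1.002 zax [-9.0e-04 -1.4e-03 -1.0e+00]
[361. 494. 380. 588.] 95 yaw 11.5
```

Emit:
{"method": "move_arm", "body": {
  "increments": [
    {"tx": -0.635, "ty": 0.581, "tz": 0.0, "turn": 95.7},
    {"tx": -0.635, "ty": 0.581, "tz": 0.0, "turn": 95.7},
    {"tx": -0.635, "ty": 0.581, "tz": 0.0, "turn": 95.7},
    {"tx": -0.635, "ty": 0.581, "tz": 0.0, "turn": 95.7},
    {"tx": -0.635, "ty": 0.581, "tz": 0.0, "turn": 95.7},
    {"tx": -0.635, "ty": 0.581, "tz": 0.0, "turn": 95.7},
    {"tx": -0.635, "ty": 0.581, "tz": 0.0, "turn": 95.7},
    {"tx": -0.635, "ty": 0.581, "tz": 0.0, "turn": 95.7},
    {"tx": -0.635, "ty": 0.581, "tz": 0.0, "turn": 95.7},
    {"tx": -0.635, "ty": 0.581, "tz": 0.0, "turn": 95.7},
    {"tx": -0.635, "ty": 0.581, "tz": 0.0, "turn": 95.7},
    {"tx": -0.635, "ty": 0.581, "tz": 0.0, "turn": 95.7},
    {"tx": -0.635, "ty": 0.581, "tz": 0.0, "turn": 95.7},
    {"tx": -0.635, "ty": 0.581, "tz": 0.0, "turn": 95.7},
    {"tx": -0.635, "ty": 0.581, "tz": 0.0, "turn": 95.7},
    {"tx": -0.635, "ty": 0.581, "tz": 0.0, "turn": 95.7},
    {"tx": -0.635, "ty": 0.581, "tz": 0.0, "turn": 95.7},
    {"tx": -0.635, "ty": 0.581, "tz": 0.0, "turn": 95.7},
    {"tx": -0.635, "ty": 0.581, "tz": 0.0, "turn": 95.7},
    {"tx": -0.635, "ty": 0.581, "tz": 0.0, "turn": 95.7}
  ],
  "gripper": 0.8
}}

```text
time_s: 1.77
eef_pos: [0.509, -0.245, 0.2307]
eef_rot: [-0.0, 0.972, -0.235, -0.0]
wrist_force: [-0.1, 0.5, 0.2]
opening: 0.801
```

```bash
python3 - <<'E'
from mv import *
need([.518,-.269,.17],-27.2)
E
```

```text
tx 0.0191 ty 0.0173 tz 0.0607 turn -0.00 (or ±180) curyaw -27.20 pos [ 0.50895769 -0.24495797  0.23067403] t 1.7667 F [-0.1   0.53  0.19] op 0.801 zax [-6.e-04  6.e-04 -1.e+00]
```

Emit:
{"method": "move_arm", "body": {
  "increments": [
    {"tx": 0.019, "ty": 0.017, "tz": 0.03},
    {"tx": 0.019, "ty": 0.017, "tz": 0.05},
    {"tx": 0.019, "ty": 0.017, "tz": 0.05},
    {"tx": 0.019, "ty": 0.017, "tz": 0.05}
  ]
}}

```text
validation failed for argument at $.in...
```

```bash
python3 - <<'E'
from mv import *
need([.518,-.269,.17],-27.2)
for n in('top','side'): shot(n,n+'1')
p=cv2.imread('pics/side1.png'); cv2.imwrite('pics/s1z.png',cv2.resize(p[140:300,220:380],None,fx=3.7,fy=3.7,interpolation=cv2.INTER_CUBIC))
p=cv2.imread('pics/top1.png'); cv2.imwrite('pics/t1z.png',cv2.resize(p[150:300,290:440],None,fx=3.7,fy=3.7,interpolation=cv2.INTER_CUBIC))
E
```

```text
tx 0.0191 ty 0.0173 tz 0.0607 turn -0.00 (or ±180) curyaw -27.20 pos [ 0.50895769 -0.24495797  0.23067403] t 1.7667 F [-0.1   0.53  0.19] op 0.801 zax [-6.e-04  6.e-04 -1.e+00]
```

View pics/s1z.png

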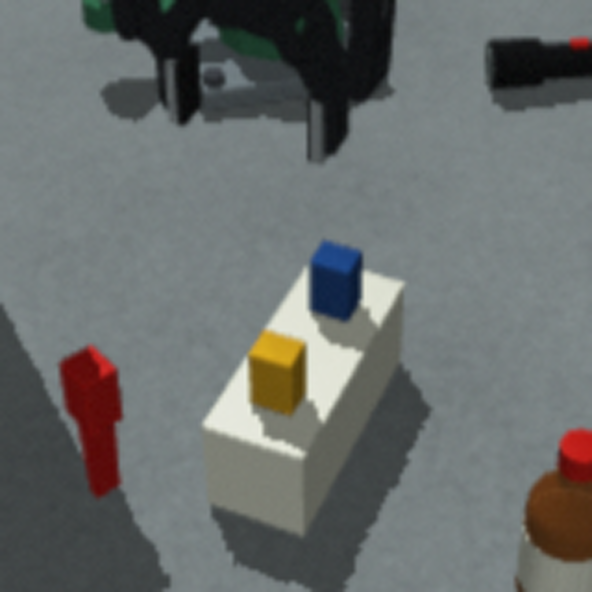

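View pics/t1z.png

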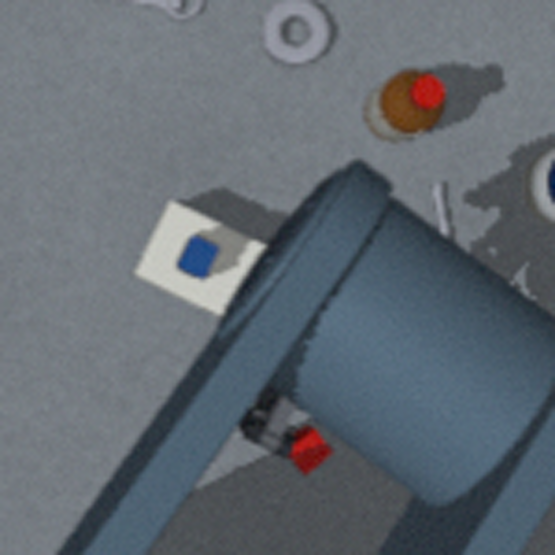

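The move was refused, probably because rows need all four fields. I'll send it again complete.

Emit:
{"method": "move_arm", "body": {
  "increments": [
    {"tx": 0.019, "ty": 0.017, "tz": 0.03, "turn": 0},
    {"tx": 0.019, "ty": 0.017, "tz": 0.05, "turn": 0},
    {"tx": 0.019, "ty": 0.017, "tz": 0.05, "turn": 0},
    {"tx": 0.019, "ty": 0.017, "tz": 0.05, "turn": 0}
  ]
}}

```text
time_s: 2.2
eef_pos: [0.5169, -0.2656, 0.1798]
eef_rot: [-0.001, 0.972, -0.235, -0.002]
wrist_force: [0.6, -0.2, 0.6]
opening: 0.803
```

```bash
python3 - <<'E'
from mv import *
need([.518,-.269,.17],-27.2)
for n in('side',): shot(n,n+'2')
p=cv2.imread('pics/side2.png'); cv2.imwrite('pics/s2z.png',cv2.resize(p[140:300,220:380],None,fx=3.7,fy=3.7,interpolation=cv2.INTER_CUBIC))
c=load('side2')[2]
o=get_obs(); print((proj(o['eef_pos'],c)-[220,140])*3.7)
# spare position of pads: predicted fingertips
E
```

```text
tx 0.0026 ty 0.0026 tz 0.0098 turn 0.02 (or ±180) curyaw -27.18 pos [ 0.51689197 -0.26555892  0.17979043] t 2.2 F [ 0.59 -0.16  0.63] op 0.803 zax [-0.0033  0.003  -1.    ]
[[272.44119558 235.38346373]]
```

View pics/s2z.png

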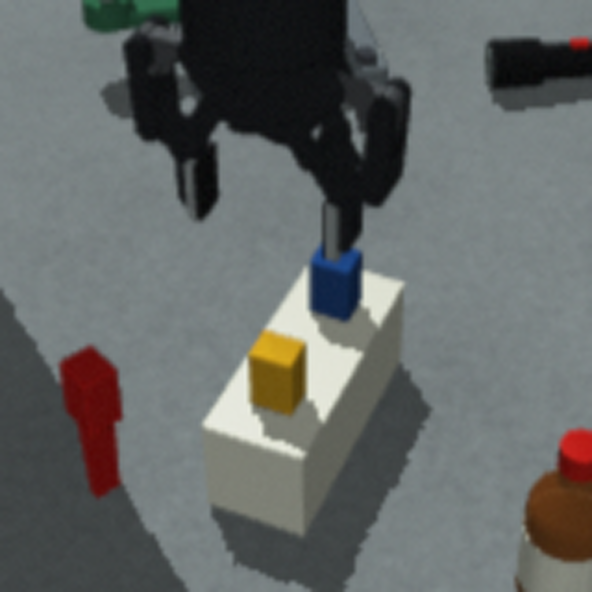

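```bash
python3 - <<'E'
from mv import *
need([.5185,-.268,.12],-27.2)
E
```

```text
tx 0.0015 ty 0.0015 tz 0.0615 turn 0.05 (or ±180) curyaw -27.15 pos [ 0.5178509  -0.26603372  0.18150566] t 2.25 F [-0.06 -0.01 -0.05] op 0.798 zax [-7.e-04  8.e-04 -1.e+00]
```

Next, descend to about 0.12 and check the position relative to the key.

Emit:
{"method": "move_arm", "body": {
  "increments": [
    {"tx": 0.0015, "ty": 0.0015, "tz": 0.03, "turn": 0},
    {"tx": 0.0015, "ty": 0.0015, "tz": 0.06, "turn": 0},
    {"tx": 0.0015, "ty": 0.0015, "tz": 0.06, "turn": 0},
    {"tx": 0.0015, "ty": 0.0015, "tz": 0.06, "turn": 0}
  ],
  "gripper": 0.6
}}

```text
time_s: 2.58
eef_pos: [0.5184, -0.2678, 0.1217]
eef_rot: [-0.0, 0.972, -0.235, -0.001]
wrist_force: [0.8, -0.1, 0.6]
opening: 0.599
```

```bash
python3 - <<'E'
from mv import *
for n in('side',): shot(n,n+'3')
need([.5185,-.268,.075],-27.2)
p=cv2.imread('pics/side3.png'); cv2.imwrite('pics/s3z.png',cv2.resize(p[180:290,250:360],None,fx=5,fy=5,interpolation=cv2.INTER_CUBIC))
c=load('side3')[2]
o=get_obs(); print((proj(o['eef_pos'],c)-[250,180])*5)
E
```

```text
tx -0.0012 ty -0.0002 tz 0.0483 turn 0.07 (or ±180) curyaw -27.13 pos [ 0.51943925 -0.26871052  0.12329198] t 2.6333 F [ 1.05 -0.72  0.31] op 0.599 zax [ 0.0013 -0.001  -1.    ]
[[226.02941898 233.95107959]]
```

View pics/s3z.png

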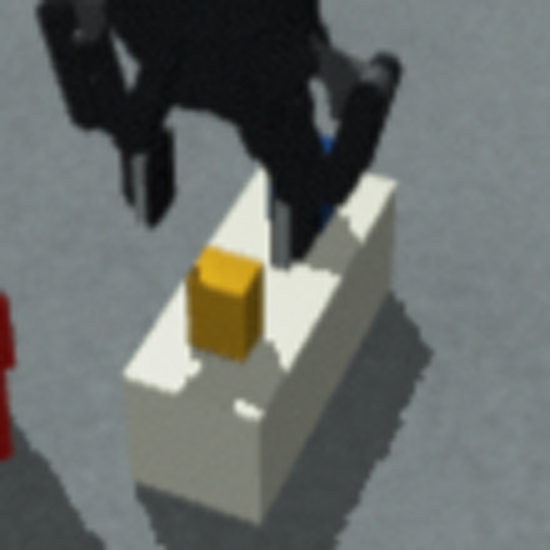

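Emit:
{"method": "move_arm", "body": {
  "increments": [
    {"tx": -0.0005, "ty": 0, "tz": 0.02, "turn": 0},
    {"tx": -0.0005, "ty": 0, "tz": 0.04, "turn": 0},
    {"tx": -0.0005, "ty": 0, "tz": 0.047, "turn": 0},
    {"tx": -0.0005, "ty": 0, "tz": 0.047, "turn": 0},
    {"tx": -0.0005, "ty": 0, "tz": 0.047, "turn": 0}
  ],
  "gripper": 0.6
}}

```text
time_s: 3.05
eef_pos: [0.5191, -0.2691, 0.076]
eef_rot: [0.0, 0.972, -0.235, 0.001]
wrist_force: [-0.2, 1.1, 0.8]
opening: 0.6
```

```bash
python3 - <<'E'
from mv import *
for n in('side',): shot(n,n+'4')
need([.5185,-.268,.075],-27.2)
p=cv2.imread('pics/side4.png'); cv2.imwrite('pics/s4z.png',cv2.resize(p[180:290,250:360],None,fx=5,fy=5,interpolation=cv2.INTER_CUBIC))
E
```

```text
tx -0.0014 ty -0.0008 tz 0.0014 turn 0.04 (or ±180) curyaw -27.16 pos [ 0.51938227 -0.26932548  0.07637408] t 3.1 F [0.   0.75 0.24] op 0.6 zax [ 0.0022 -0.0018 -1.    ]
```

View pics/s4z.png

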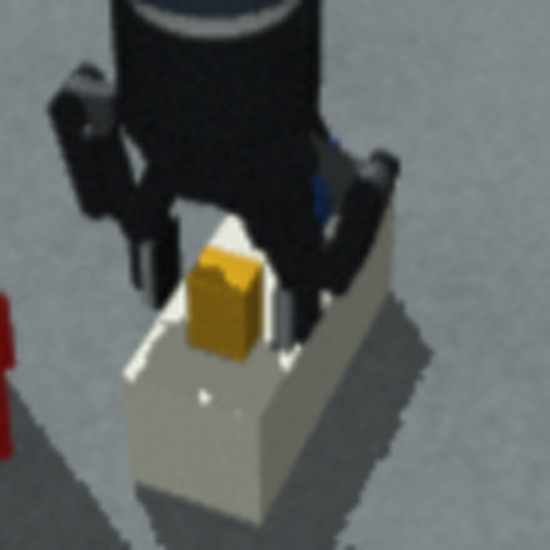

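The pads straddle the head: pad corners at (158,306) and (288,346), head at (190–263, 250–360). I'll close the gripper.

Emit:
{"method": "move_arm", "body": {
  "increments": [
    {"tx": 0, "ty": 0, "tz": 0.001, "turn": 0},
    {"tx": 0, "ty": 0, "tz": 0.001, "turn": 0},
    {"tx": 0, "ty": 0, "tz": 0.001, "turn": 0},
    {"tx": 0, "ty": 0, "tz": 0.001, "turn": 0},
    {"tx": 0, "ty": 0, "tz": 0.001, "turn": 0},
    {"tx": 0, "ty": 0, "tz": 0.001, "turn": 0}
  ],
  "gripper": 0
}}

```text
time_s: 3.6
eef_pos: [0.519, -0.2691, 0.0746]
eef_rot: [0.0, 0.972, -0.235, 0.001]
wrist_force: [-1.3, -0.1, 6.0]
opening: 0.295
```

Emit:
{"method": "move_arm", "body": {
  "increments": [
    {"tx": 0, "ty": 0, "tz": -0.03, "turn": 0},
    {"tx": 0, "ty": 0, "tz": -0.07, "turn": 0},
    {"tx": 0, "ty": 0, "tz": -0.11, "turn": 0},
    {"tx": 0, "ty": 0, "tz": -0.13, "turn": 0},
    {"tx": 0, "ty": 0, "tz": -0.13, "turn": 0},
    {"tx": 0, "ty": 0, "tz": -0.13, "turn": 0}
  ]
}}

```text
time_s: 4.1
eef_pos: [0.5186, -0.2689, 0.2042]
eef_rot: [0.001, 0.972, -0.235, 0.001]
wrist_force: [-0.3, 0.0, -3.5]
opening: 0.296
```

```bash
python3 - <<'E'
from mv import *
for n in('side',): shot(n,n+'5')
need([.5465,.179,.19],11.5)
p=cv2.imread('pics/side5.png'); cv2.imwrite('pics/s5z.png',cv2.resize(p[80:300,220:420],None,fx=2.7,fy=2.7,interpolation=cv2.INTER_CUBIC))
E
```

```text
tx -0.1785 ty -0.4109 tz 0.0126 turn -38.68 (or ±180) curyaw -27.18 pos [ 0.51760471 -0.26808399  0.20217663] t 4.15 F [-0.98 -0.05 -2.88] op 0.298 zax [-1.2e-03  9.0e-04 -1.0e+00]
```

View pics/s5z.png

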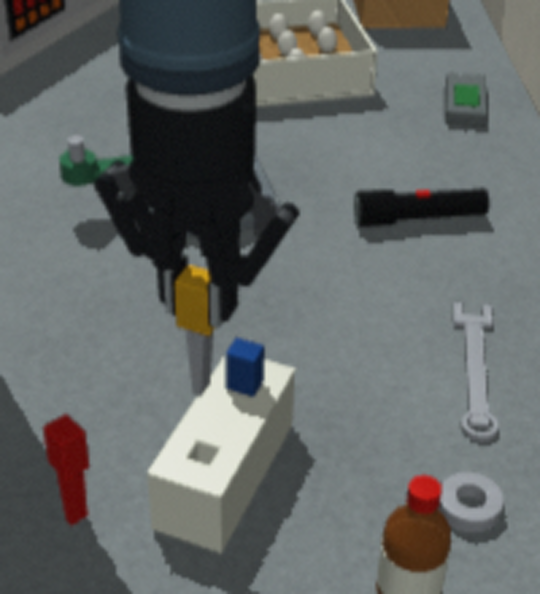

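The key is held upright, and the side picture shows its blade at (200,370) with an empty pocket below. I'm carrying it over the hub.

Emit:
{"method": "move_arm", "body": {
  "increments": [
    {"tx": -0.1785, "ty": -0.411, "tz": 0, "turn": -38.7},
    {"tx": -0.1785, "ty": -0.411, "tz": 0, "turn": -38.7},
    {"tx": -0.1785, "ty": -0.411, "tz": 0, "turn": -38.7},
    {"tx": -0.1785, "ty": -0.411, "tz": 0, "turn": -38.7},
    {"tx": -0.1785, "ty": -0.411, "tz": 0, "turn": -38.7},
    {"tx": -0.1785, "ty": -0.411, "tz": 0, "turn": -38.7},
    {"tx": -0.1785, "ty": -0.411, "tz": 0, "turn": -38.7},
    {"tx": -0.1785, "ty": -0.411, "tz": 0, "turn": -38.7},
    {"tx": -0.1785, "ty": -0.411, "tz": 0, "turn": -38.7},
    {"tx": -0.1785, "ty": -0.411, "tz": 0, "turn": -38.7},
    {"tx": -0.1785, "ty": -0.411, "tz": 0, "turn": -38.7},
    {"tx": -0.1785, "ty": -0.411, "tz": 0, "turn": -38.7},
    {"tx": -0.1785, "ty": -0.411, "tz": 0, "turn": -38.7},
    {"tx": -0.1785, "ty": -0.411, "tz": 0, "turn": -38.7},
    {"tx": -0.1785, "ty": -0.411, "tz": 0, "turn": -38.7}
  ]
}}

```text
time_s: 5.4
eef_pos: [0.5464, 0.1775, 0.2017]
eef_rot: [0.0, 0.995, 0.1, -0.001]
wrist_force: [-0.3, -0.3, -1.9]
opening: 0.296
```

```bash
python3 - <<'E'
from mv import *
for n in('side','top'): shot(n,n+'6')
need([.5465,.179,.18],11.5)
p=cv2.imread('pics/side6.png'); cv2.imwrite('pics/s6z.png',cv2.resize(p[80:180,240:350],None,fx=6,fy=6,interpolation=cv2.INTER_CUBIC))
p=cv2.imread('pics/top6.png'); cv2.imwrite('pics/t6z.png',cv2.resize(p[170:300,140:270],None,fx=4.5,fy=4.5,interpolation=cv2.INTER_CUBIC))
c=load('side6')[2]
o=get_obs(); print((proj(o['eef_pos'],c)-[240,80])*6,(proj([.5436,.1756,.085],c)-[240,80])*6)
E
```

```text
tx -0.0001 ty -0.0018 tz 0.0226 turn -0.09 (or ±180) curyaw 11.41 pos [0.54697885 0.1772427  0.20255663] t 5.5 F [-0.47 -0.62 -2.53] op 0.293 zax [-1.3e-03 -3.0e-04 -1.0e+00]
[[363.14047258  46.61067491]] [[359.48276442 279.70566066]]
```

View pics/s6z.png

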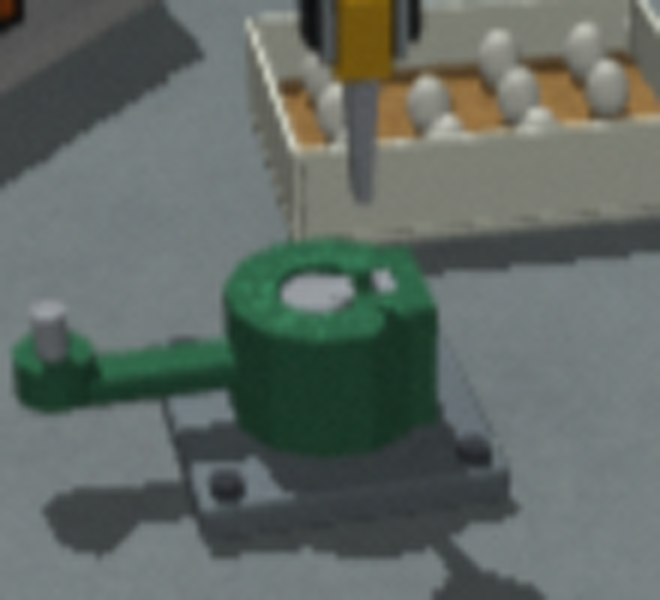

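View pics/t6z.png

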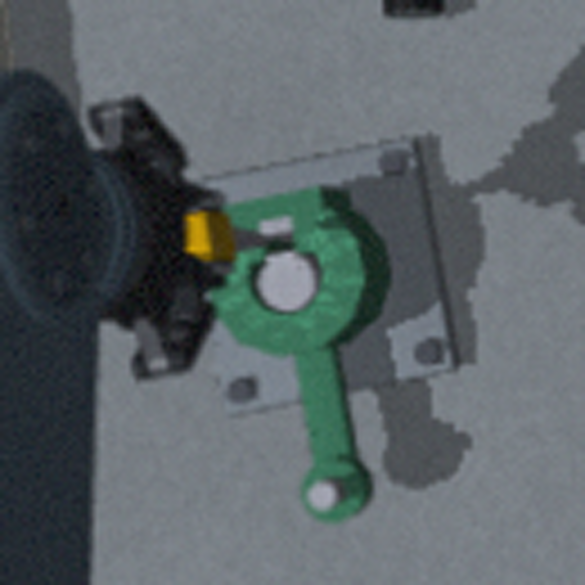

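The side picture shows the foot at (362,200), above the slot at (365,283). In the top picture the foot is at (285,242). I'll lower until the foot is about 9 mm above the hub, then compare closely.

Emit:
{"method": "move_arm", "body": {
  "increments": [
    {"tx": 0, "ty": -0.001, "tz": 0.018, "turn": 0},
    {"tx": 0, "ty": -0.001, "tz": 0.036, "turn": 0},
    {"tx": 0, "ty": -0.001, "tz": 0.036, "turn": 0},
    {"tx": 0, "ty": -0.001, "tz": 0.036, "turn": 0},
    {"tx": 0, "ty": -0.001, "tz": 0.036, "turn": 0}
  ]
}}

```text
time_s: 5.92
eef_pos: [0.5475, 0.179, 0.1681]
eef_rot: [0.0, 0.995, 0.1, 0.0]
wrist_force: [-0.3, -0.5, -2.2]
opening: 0.293
```

```bash
python3 - <<'E'
from mv import *
for n in('side','top'): shot(n,n+'7')
need([.5465,.179,.165],11.5)
p=cv2.imread('pics/side7.png'); cv2.imwrite('pics/s7z.png',cv2.resize(p[105:155,270:330],None,fx=12,fy=12,interpolation=cv2.INTER_CUBIC))
p=cv2.imread('pics/top7.png'); cv2.imwrite('pics/t7z.png',cv2.resize(p[200:250,180:240],None,fx=12,fy=12,interpolation=cv2.INTER_CUBIC))
o=get_obs(); f=o['eef_pos']-[0,0,.0706]
for n,of in(('side',[270,105]),('top',[180,200])):
    c=load(n+'7')[2]
    for q in(f,f-[0,0,f[2]-.085]): print(n,q,(proj(q,c)-of)*12)
E
```

```text
tx -0.0015 ty 0.0000 tz 0.0037 turn -0.01 (or ±180) curyaw 11.49 pos [0.5479122  0.17933764 0.16871747] t 6.0167 F [-0.62 -0.38 -2.49] op 0.295 zax [ 2.2e-03  3.0e-04 -1.0e+00]
side [0.5479122  0.17933764 0.09811747] [[375.87756626 202.31766149]]
side [0.5479122  0.17933764 0.085     ] [[376.55390933 250.88256547]]
top [0.5479122  0.17933764 0.09811747] [[237.80154999 277.80936435]]
top [0.5479122  0.17933764 0.085     ] [[256.68904496 278.45297364]]
```

View pics/s7z.png

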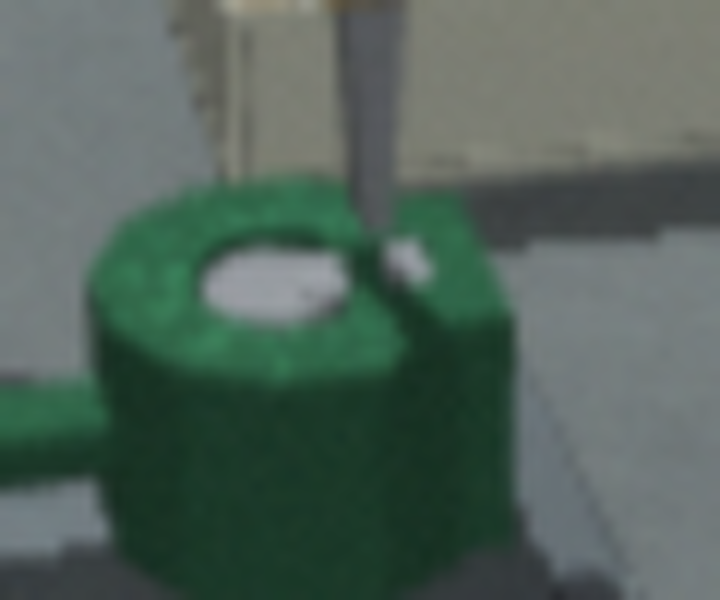

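View pics/t7z.png

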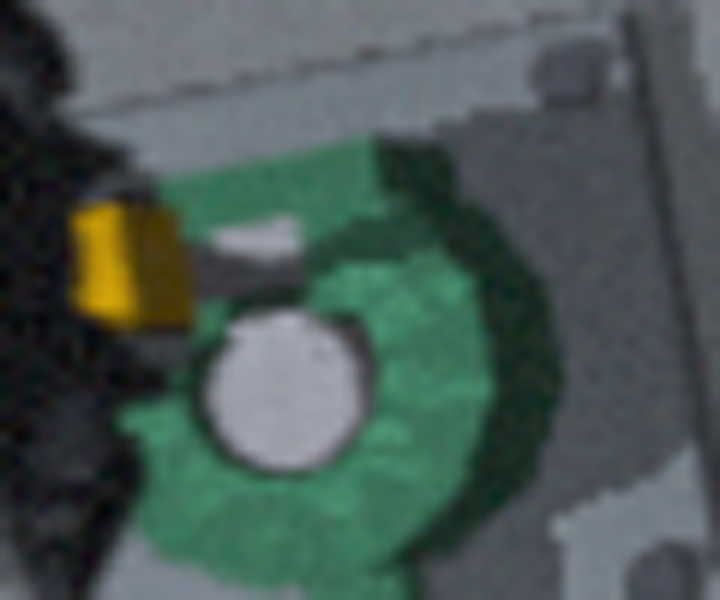

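```bash
python3 - <<'E'
from h import *
np.set_printoptions(precision=0,suppress=True,linewidth=220)
p,d,c=load('top7'); W=pts(d,c)
print('top cols 194..209 rows 217..228'); print(W[217:229,194:210,2]*1000)
P=W[217:229,190:210].reshape(-1,3); 
p,d,c=load('side7'); W=pts(d,c); print('side rows 115..130 cols 294..310');print(W[113:131,294:310,2]*1000); print(W[113:131,294:310,1]*1000)
E
```

```text
top cols 194..209 rows 217..228
[[  85.   85.   84.   85.   86.   83.   82.   84.   84.   84.   84.   82.   84.   84.   85.   86.]
 [ 162.   87.   83.   82.   86.   86.   86.   88.   81.   82.   84.   84.   83.   83.   84.   84.]
 [ 163.   88.   83.   84.   87.   85.   83.   89.   83.   82.   81.   85.   84.   85.   85.   86.]
 [ 169.  150.  144.   81.   84.   85.   83.   81.   84.   85.   82.   83.   87.   81.   84.   84.]
 [ 167.  150.  144.  137.  128.  123.  109.  102.   87.   82.   78.   83.   84.   85.   84.   85.]
 [ 174.  163.  145.  140.  131.  122.  112.  107.   98.   62.   64.   83.   87.   83.   87.   86.]
 [ 168.  166.  143.  136.  130.  124.  114.  104.   99.   45.   37.   85.   83.   82.   86.   85.]
 [ 171.  162.  149.  144.  132.  123.  114.   61.   47.   40.   34.   86.   84.   83.   84.   87.]
 [ 172.  167.   85.   83.   83.   75.   64.   56.   51.   43.   33.   23.   85.   83.   83.   86.]
 [ 177.  167.   83.   87.   87.   77.   66.   84.   84.   84. 1065.   84.   77.   69.   58.   53.]
 [ 178.  165.   84.   83.   85.   85.   86.   79.   83.   84.   88.   86.   81
[... 2731 characters left out ...]
 343.]
 [ 196.  199.  194.  190.  192.  193.  192.  190.  196.  194.  189.  190.  191.  192.  190.  189.]
 [ 200.  198.  189.  186.  188.  182.  185.  187.  189.  183.  188.  183.  184. -846.  188.  187.]
 [ 185.  182.  183.  184.  186.  188.  185.  191.  182.  178.  179.  183.  177.  178.  180.  178.]
 [ 181.  177.  177.  178.  174.  187.  187.  188.  182.  173.  175.  176.  175.  171.  174.  175.]
 [ 174.  172.  166.  167.  171.  191.  186.  185.  168.  168.  165.  170.  169.  170.  166.  169.]
 [ 166.  170.  169.  168.  164.  163.  165.  161.  162.  164.  166.  161.  164.  161.  164.  164.]
 [ 162.  163.  161.  163.  168.  160.  159.  159.  160.  160.  158.  160.  157.  156.  157.  159.]]
```

```bash
python3 - <<'E'
from h import *
np.set_printoptions(precision=0,suppress=True,linewidth=220)
for f in('side0','side1','side2','side3'):
  p,d,c=load(f); W=pts(d,c)
  if f in('side0','side3'): print(f,'rows 121..131 cols 294..308');print(W[121:132,294:309,2]*1000)
p,d,c=load('side0');print(p[121:132,294:309,1]); print(p[121:132,294:309].min(2))
p,d,c=load('top0');print('top');print(p[217:229,194:210].min(2));print(p[217:229,194:210].max(2))
E
```

```text
side0 rows 121..131 cols 294..308
[[ 84.  86.  85.  83.  85.  84.  83.  84.  84.  84.  81.  84.  85.  83.  -1.]
 [ 84.  85. 690.  82.  84.  83.  86.  83.  85.  84.  84.  83.  83.  84.  84.]
 [ 84.  84.  87.  85.  84.  86.  85.  82.  85.  86.  86.  84.  84.  86.  86.]
 [ 81.  82.  85.  85.  84.  84.  85.  85.  86.  82.  84.  83.  84.  82.  81.]
 [ 77.  80.  82.  84.  83.  84.  84.  84.  86.  84.  84.  86.  86.  85.  84.]
 [ 82.  84.  84.  83.  82.  80.  79.  78.  84.  86.  84.  84.  85.  84.  82.]
 [ 83.  82.  85.  84.  85.  80.  77.  77.  80.  85.  84.  82.  82.  84.  83.]
 [ 83.  81.  83.  82.  83.  74.  73.  74.  82.  84.  84.  84.  85.  85.  83.]
 [ 81.  80.  83.  81.  84.  83.  85.  84.  86.  84.  86.  84.  85.  86.  85.]
 [ 82.  80.  85.  81.  79.  83.  85.  84.  85.  84.  83.  83.  85.  86.  83.]
 [ 81.  81.  79.  83.  85.  86.  81.  84.  85.  85.  86.  84.  83.  86.  84.]]
side3 rows 121..131 cols 294..308
[[380. 379. 379. 380. 379. 378. 379. 377. 378. 377. 376. 376. 375. 374. 373.]
 [378. 378. 377. 378. 377. 377. 377. 376. 375. 375. 375. 374. 373. 372. 371.]
 [377. 376. 375. 
[... 2987 characters left out ...]
 138 127 111 107 108 104 107]
 [104 105 105 116 141 146 147 150 152 152 130 107 104 105 102 106]
 [103 104 101 119 142 158 151 150 155 151 138 109 105 104 103 104]
 [105 105 107 120 142 155 152 137 124 119 104 101 103 103 113 112]
 [108 107 107  99 103 101  91  78  73  72  70  95 111 118 123 130]
 [129 117 113 104  71  52  45  44  49  52  62  89 109 117 119 131]
 [119 119 115 108  72  42  46  40  45  41  42  73  98 111 116 125]
 [113 124 124 114  88  51  39  46  51  63  65  89 105 109 103 121]
 [120 115 113 105  86  70  92 104 122 152 160 128  93  73  62  68]
 [132 112 111 104  94 134 163 163 157 159 163 146 131 103  70  58]
 [128  96  76  68  61 120 159 166 160 162 163 161 155 154 108  65]]
```

```bash
python3 - <<'E'
from h import *
np.set_printoptions(precision=0,suppress=True,linewidth=220)
p,d,c=load('side7');print(p[108:127,294:309,1]);print(p[108:127,294:309].min(2))
p,d,c=load('top7');print('top');print(p[217:229,192:208].min(2));print(p[217:229,192:208].max(2))
def back(u,v,z,c):
    K=c['intrinsics'];n=cv2.undistortPoints(np.array([[[u,v]]],float),K,np.array([c['k1'],0,0,0,0.]))[0,0]
    r=rot(c['attitude'])@np.array([n[0],-n[1],-1]); o=np.array(c['origin']); return o+r*(z-o[2])/r[2]
print('slot top',back(201.4,223.5,.085,load('top7')[2]),'slot side',back(300.1,126.6,.085,load('side7')[2]))
E
```

```text
[[127 126 127 120  79  85  89  89  90 105 122 127 125 127 126]
 [128 127 125 120  80  82  88  87  90 107 122 125 126 125 126]
 [127 127 126 122  85  84  86  87  90 106 123 125 126 126 125]
 [126 125 127 123  87  82  87  89  91 107 124 125 128 125 127]
 [124 125 125 122  88  79  86  88  91 110 123 125 125 125 125]
 [127 126 126 123  94  79  85  88  91 114 124 126 126 126 126]
 [127 126 125 123  99  80  86  90  93 114 125 127 125 126 127]
 [125 127 127 122 100  78  85  88  91 114 125 125 127 126 126]
 [126 126 125 125 105  78  86  89  94 119 124 125 126 126 125]
 [125 126 127 124 110  78  87  89  94 121 124 124 124 125 127]
 [124 124 124 122 107  77  86  88  93 116 119 117 110 113 112]
 [114 110 104 109 102  73  84  87  93 117 121 116 116 114 109]
 [112 109 100 101  98  72  86  89  91  97  98  93  92  93  88]
 [112 106 103 104 100  74  82  88  91  92  96  94  91  91  82]
 [112 110 109 111 109  87  83  87  90  97 100 100 101  97  85]
 [104 105 111 119 112 110  84  89  93  98 102 102 100 101  94]
 [ 77  77  88 106 105 105  91  92  97 102 110 102 103 107 106]
 [ 81  73  75  93  91  82  78
[... 2250 characters left out ...]
74  97 111 126 149 159 160 158 163 164 142 118 110  91]
 [ 75  74  70  63  76  91 134 157 163 162 166 163 148 102  78  75]
 [ 72  72  72  69  62  60  79  82  95 112 123 107  94  72  71  67]
 [ 72  70  69  68  62  66  61  63  62  69  78  70  67  68  71  82]
 [ 70  73  69  65  59  63  65  63  67  64  63  62  64  72 103 126]
 [ 71  71  72  72  60  62  65  59  51  48  46  42  48  73 109 118]
 [ 69  72  71  73  80  94  89  57  47  55  54  65  69  96 114 112]
 [ 72  70  70  70  86 111  95  71 101 110 135 168 168 135 102  82]
 [ 41  44  40  44  85 106  98 145 168 170 170 176 177 158 141 112]
 [ 62  60  65  61  76  70  69 125 170 176 171 173 175 174 168 168]]
slot top [1. 0. 0.] slot side [1. 0. 0.]
```

```bash
cat > bk.py <<'E'
from h import *
def back(u,v,z,c):
    K=c['intrinsics'];n=cv2.undistortPoints(np.array([[[u,v]]],float),K,np.array([c['k1'],0,0,0,0.]))[0,0]
    r=rot(c['attitude'])@np.array([n[0],-n[1],-1]); o=np.array(c['origin']); return o+r*(z-o[2])/r[2]
E
python3 - <<'E'
from bk import *; from mv import need
np.set_printoptions(precision=1,suppress=True)
ct=load('top7')[2]; cs=load('side7')[2]; ky=np.array([-.2,.98,0])
st=back(201.4,223.5,.085,ct)*1e3; ss=back(300.1,126.6,.085,cs)*1e3
for z in(.096,.098):
    ft=(back(202.5,222.15,z,ct)+.008*ky)*1e3; fs=(back(301.1,123.8,z,cs)+.008*ky)*1e3
    print('slot',st,ss,'foot',ft,fs,'diff',st-ft,ss-fs)
need([.5465,.179,.165],11.5)
E
```

```text
slot [547.1 179.3  85. ] [544.1 175.7  85. ] foot [548.9 180.8  96. ] [545.4 180.1  96. ] diff [ -1.8  -1.5 -11. ] [ -1.3  -4.4 -11. ]
slot [547.1 179.3  85. ] [544.1 175.7  85. ] foot [548.9 180.1  98. ] [545.3 176.7  98. ] diff [ -1.7  -0.8 -13. ] [ -1.2  -1.  -13. ]
tx -0.0015 ty 0.0000 tz 0.0037 turn -0.01 (or ±180) curyaw 11.49 pos [0.5 0.2 0.2] t 6.0167 F [-0.6 -0.4 -2.5] op 0.295 zax [ 0.  0. -1.]
```

Both views agree on a correction of about (-1.4, -0.9) mm. I'll apply it and lower slowly, watching the force.

Emit:
{"method": "move_arm", "body": {
  "increments": [
    {"tx": -0.0015, "ty": 0.0006, "tz": 0.003, "turn": 0},
    {"tx": -0.0015, "ty": 0.0006, "tz": 0.006, "turn": 0},
    {"tx": -0.0015, "ty": 0.0006, "tz": 0.009, "turn": 0},
    {"tx": -0.0015, "ty": 0.0006, "tz": 0.011, "turn": 0},
    {"tx": -0.0015, "ty": 0.0006, "tz": 0.012, "turn": 0},
    {"tx": -0.0015, "ty": 0.0006, "tz": 0.013, "turn": 0},
    {"tx": -0.0015, "ty": 0.0006, "tz": 0.014, "turn": 0},
    {"tx": -0.0015, "ty": 0.0006, "tz": 0.015, "turn": 0},
    {"tx": -0.0015, "ty": 0.0006, "tz": 0.015, "turn": 0}
  ]
}}

```text
time_s: 6.77
eef_pos: [0.5455, 0.1787, 0.1521]
eef_rot: [-0.0, 0.995, 0.1, -0.0]
wrist_force: [0.5, 1.1, -2.2]
opening: 0.297
```

```bash
python3 - <<'E'
from mv import *
for n in('side','top'): shot(n,n+'8')
need([.5465,.179,.165],11.5)
p=cv2.imread('pics/side8.png'); a=cv2.resize(p[105:155,270:330],None,fx=6,fy=6,interpolation=cv2.INTER_CUBIC)
p=cv2.imread('pics/top8.png'); b=cv2.resize(p[200:250,180:240],None,fx=6,fy=6,interpolation=cv2.INTER_CUBIC)
cv2.imwrite('pics/z8.png',np.hstack([a,b]))
E
```

```text
tx 0.0009 ty -0.0001 tz -0.0127 turn 0.03 (or ±180) curyaw 11.53 pos [0.54562962 0.17869087 0.1522922 ] t 6.8667 F [-0.54  0.46 -1.71] op 0.294 zax [ 0. -0. -1.]
```

View pics/z8.png

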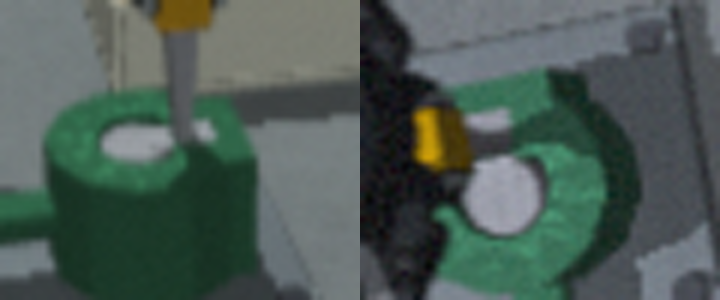

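The foot is about 3 mm below the mouth with no contact force, so it is in the slot. I'll keep lowering.

Emit:
{"method": "move_arm", "body": {
  "increments": [
    {"tx": 0, "ty": 0, "tz": 0.001, "turn": 0},
    {"tx": 0, "ty": 0, "tz": 0.002, "turn": 0},
    {"tx": 0, "ty": 0, "tz": 0.003, "turn": 0},
    {"tx": 0, "ty": 0, "tz": 0.004, "turn": 0},
    {"tx": 0, "ty": 0, "tz": 0.005, "turn": 0},
    {"tx": 0, "ty": 0, "tz": 0.006, "turn": 0},
    {"tx": 0, "ty": 0, "tz": 0.007, "turn": 0},
    {"tx": 0, "ty": 0, "tz": 0.008, "turn": 0},
    {"tx": 0, "ty": 0, "tz": 0.008, "turn": 0}
  ]
}}

```text
time_s: 7.62
eef_pos: [0.5454, 0.1787, 0.144]
eef_rot: [-0.0, 0.995, 0.1, -0.0]
wrist_force: [0.2, -0.2, -3.3]
opening: 0.295
```

Emit:
{"method": "move_arm", "body": {
  "increments": [
    {"tx": 0, "ty": 0, "tz": 0.001, "turn": 0},
    {"tx": 0, "ty": 0, "tz": 0.002, "turn": 0},
    {"tx": 0, "ty": 0, "tz": 0.003, "turn": 0},
    {"tx": 0, "ty": 0, "tz": 0.004, "turn": 0},
    {"tx": 0, "ty": 0, "tz": 0.004, "turn": 0}
  ]
}}

```text
time_s: 8.03
eef_pos: [0.5454, 0.1787, 0.14]
eef_rot: [0.0, 0.995, 0.1, -0.0]
wrist_force: [-0.3, 0.7, -2.7]
opening: 0.298
```

Emit:
{"method": "move_arm", "body": {
  "increments": [
    {"tx": 0, "ty": 0, "tz": 0.001, "turn": 0},
    {"tx": 0, "ty": 0, "tz": 0.002, "turn": 0},
    {"tx": 0, "ty": 0, "tz": 0.003, "turn": 0},
    {"tx": 0, "ty": 0, "tz": 0.004, "turn": 0},
    {"tx": 0, "ty": 0, "tz": 0.004, "turn": 0}
  ]
}}

```text
time_s: 8.45
eef_pos: [0.5454, 0.1787, 0.136]
eef_rot: [0.0, 0.995, 0.1, -0.0]
wrist_force: [0.3, 0.9, -2.5]
opening: 0.296
```

Emit:
{"method": "move_arm", "body": {
  "increments": [
    {"tx": 0, "ty": 0, "tz": 0.001, "turn": 0},
    {"tx": 0, "ty": 0, "tz": 0.002, "turn": 0},
    {"tx": 0, "ty": 0, "tz": 0.003, "turn": 0},
    {"tx": 0, "ty": 0, "tz": 0.003, "turn": 0}
  ]
}}

```text
time_s: 8.78
eef_pos: [0.5454, 0.1787, 0.133]
eef_rot: [0.0, 0.995, 0.1, -0.0]
wrist_force: [0.2, -0.9, -1.6]
opening: 0.298
```

Emit:
{"method": "move_arm", "body": {
  "increments": [
    {"tx": 0, "ty": 0, "tz": 0.001, "turn": 0},
    {"tx": 0, "ty": 0, "tz": 0.002, "turn": 0},
    {"tx": 0, "ty": 0, "tz": 0.002, "turn": 0}
  ]
}}

```text
time_s: 9.03
eef_pos: [0.5455, 0.1787, 0.131]
eef_rot: [-0.0, 0.995, 0.1, -0.0]
wrist_force: [0.1, 0.2, -3.4]
opening: 0.293
```

Emit:
{"method": "move_arm", "body": {
  "increments": [
    {"tx": 0, "ty": 0, "tz": 0.001, "turn": 0},
    {"tx": 0, "ty": 0, "tz": 0.002, "turn": 0},
    {"tx": 0, "ty": 0, "tz": 0.002, "turn": 0}
  ]
}}

```text
time_s: 9.28
eef_pos: [0.5454, 0.1787, 0.129]
eef_rot: [-0.0, 0.995, 0.1, -0.0]
wrist_force: [0.2, 0.4, -1.7]
opening: 0.295
```

```bash
python3 - <<'E'
from mv import *
for n in('side','top'): shot(n,n+'9')
need([.5465,.179,.165],11.5)
p=cv2.imread('pics/side9.png'); a=cv2.resize(p[105:155,270:330],None,fx=6,fy=6,interpolation=cv2.INTER_CUBIC)
p=cv2.imread('pics/top9.png'); b=cv2.resize(p[200:250,180:240],None,fx=6,fy=6,interpolation=cv2.INTER_CUBIC)
cv2.imwrite('pics/z9.png',np.hstack([a,b]))
E
```

```text
tx 0.0010 ty -0.0001 tz -0.0358 turn 0.03 (or ±180) curyaw 11.53 pos [0.54553966 0.17868098 0.12922037] t 9.3833 F [ 0.41  0.73 -1.99] op 0.297 zax [-1.e-04 -0.e+00 -1.e+00]
```

View pics/z9.png

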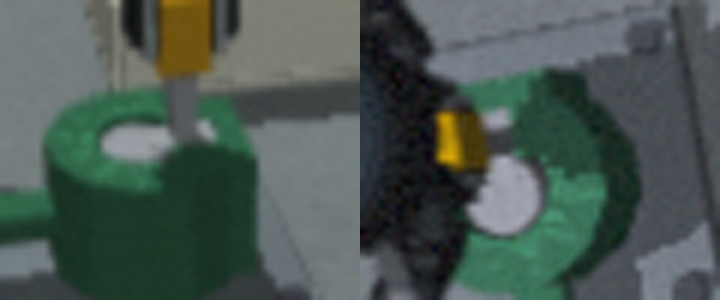

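The blade is sliding into the slot. The side picture shows it going in at (183,135). I'm continuing in 2 mm steps.

Emit:
{"method": "move_arm", "body": {
  "increments": [
    {"tx": 0, "ty": 0, "tz": 0.001, "turn": 0},
    {"tx": 0, "ty": 0, "tz": 0.002, "turn": 0},
    {"tx": 0, "ty": 0, "tz": 0.002, "turn": 0}
  ]
}}

```text
time_s: 9.63
eef_pos: [0.5455, 0.1787, 0.1271]
eef_rot: [0.0, 0.995, 0.1, -0.0]
wrist_force: [-0.2, -0.3, -2.6]
opening: 0.292
```

Emit:
{"method": "move_arm", "body": {
  "increments": [
    {"tx": 0, "ty": 0, "tz": 0.001, "turn": 0},
    {"tx": 0, "ty": 0, "tz": 0.002, "turn": 0},
    {"tx": 0, "ty": 0, "tz": 0.002, "turn": 0}
  ]
}}

```text
time_s: 9.88
eef_pos: [0.5456, 0.1787, 0.1251]
eef_rot: [0.0, 0.995, 0.1, -0.0]
wrist_force: [0.6, 0.4, -3.3]
opening: 0.294
```

Emit:
{"method": "move_arm", "body": {
  "increments": [
    {"tx": 0, "ty": 0, "tz": 0.001, "turn": 0},
    {"tx": 0, "ty": 0, "tz": 0.002, "turn": 0},
    {"tx": 0, "ty": 0, "tz": 0.002, "turn": 0}
  ]
}}

```text
time_s: 10.13
eef_pos: [0.5457, 0.1787, 0.1231]
eef_rot: [-0.0, 0.995, 0.1, 0.0]
wrist_force: [0.1, -0.7, -3.1]
opening: 0.292
```

Emit:
{"method": "move_arm", "body": {
  "increments": [
    {"tx": 0, "ty": 0, "tz": 0.001, "turn": 0},
    {"tx": 0, "ty": 0, "tz": 0.002, "turn": 0},
    {"tx": 0, "ty": 0, "tz": 0.002, "turn": 0}
  ]
}}

```text
time_s: 10.38
eef_pos: [0.5457, 0.1787, 0.1212]
eef_rot: [-0.0, 0.995, 0.1, 0.0]
wrist_force: [1.6, 0.3, -3.3]
opening: 0.295
```

Emit:
{"method": "move_arm", "body": {
  "increments": [
    {"tx": 0, "ty": 0, "tz": 0.001, "turn": 0},
    {"tx": 0, "ty": 0, "tz": 0.002, "turn": 0},
    {"tx": 0, "ty": 0, "tz": 0.002, "turn": 0}
  ]
}}

```text
time_s: 10.63
eef_pos: [0.5458, 0.1787, 0.1192]
eef_rot: [-0.0, 0.995, 0.1, 0.0]
wrist_force: [1.3, 1.2, -3.2]
opening: 0.298
```

```bash
python3 - <<'E'
from mv import *
for n in('side','top'): shot(n,n+'10')
need([.5465,.179,.165],11.5)
p=cv2.imread('pics/side10.png'); a=cv2.resize(p[95:145,270:330],None,fx=6,fy=6,interpolation=cv2.INTER_CUBIC)
p=cv2.imread('pics/top10.png'); b=cv2.resize(p[200:250,180:240],None,fx=6,fy=6,interpolation=cv2.INTER_CUBIC)
cv2.imwrite('pics/z10.png',np.hstack([a,b]))
E
```

```text
tx 0.0008 ty -0.0001 tz -0.0457 turn 0.03 (or ±180) curyaw 11.53 pos [0.54578026 0.17870885 0.1192927 ] t 10.7333 F [ 2.06  0.3  -2.58] op 0.298 zax [ 4.e-04  1.e-04 -1.e+00]
```

View pics/z10.png

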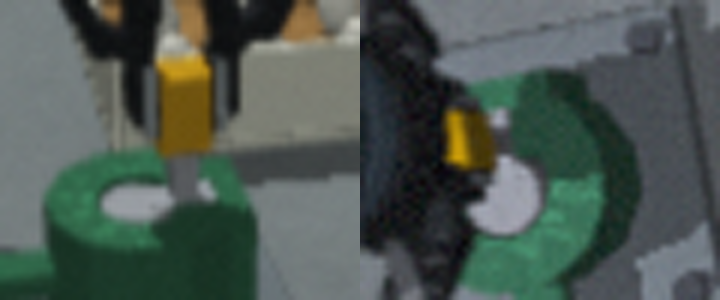

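Side force Fx has risen to about 1.5 to 2 N, so the key is leaning on the shaft side. I'll shift slightly along +x and continue.

Emit:
{"method": "move_arm", "body": {
  "increments": [
    {"tx": 0.0004, "ty": 0, "tz": 0, "turn": 0},
    {"tx": 0.0008, "ty": 0, "tz": 0, "turn": 0},
    {"tx": 0.0008, "ty": 0, "tz": 0, "turn": 0}
  ]
}}

```text
time_s: 10.98
eef_pos: [0.5461, 0.1788, 0.1191]
eef_rot: [0.0, 0.995, 0.1, -0.0]
wrist_force: [0.4, -0.9, -1.9]
opening: 0.29
```

Emit:
{"method": "move_arm", "body": {
  "increments": [
    {"tx": 0, "ty": 0, "tz": 0.001, "turn": 0},
    {"tx": 0, "ty": 0, "tz": 0.002, "turn": 0},
    {"tx": 0, "ty": 0, "tz": 0.002, "turn": 0}
  ]
}}

```text
time_s: 11.23
eef_pos: [0.5461, 0.1788, 0.1169]
eef_rot: [0.0, 0.995, 0.1, -0.0]
wrist_force: [0.5, -0.7, -3.2]
opening: 0.295
```

Emit:
{"method": "move_arm", "body": {
  "increments": [
    {"tx": 0, "ty": 0, "tz": 0.001, "turn": 0},
    {"tx": 0, "ty": 0, "tz": 0.002, "turn": 0},
    {"tx": 0, "ty": 0, "tz": 0.002, "turn": 0}
  ]
}}

```text
time_s: 11.48
eef_pos: [0.5462, 0.1788, 0.115]
eef_rot: [-0.0, 0.995, 0.1, -0.0]
wrist_force: [-0.2, 0.1, -2.7]
opening: 0.294
```

Emit:
{"method": "move_arm", "body": {
  "increments": [
    {"tx": 0, "ty": 0, "tz": 0.001, "turn": 0},
    {"tx": 0, "ty": 0, "tz": 0.001, "turn": 0}
  ]
}}

```text
time_s: 11.65
eef_pos: [0.5463, 0.1788, 0.1141]
eef_rot: [0.0, 0.995, 0.1, -0.0]
wrist_force: [0.2, 0.1, -2.6]
opening: 0.293
```

Emit:
{"method": "move_arm", "body": {
  "increments": [
    {"tx": 0, "ty": 0, "tz": 0.001, "turn": 0},
    {"tx": 0, "ty": 0, "tz": 0.001, "turn": 0}
  ]
}}

```text
time_s: 11.82
eef_pos: [0.5463, 0.1788, 0.1131]
eef_rot: [-0.0, 0.995, 0.1, -0.0]
wrist_force: [-0.5, -0.5, -3.1]
opening: 0.296
```

Emit:
{"method": "move_arm", "body": {
  "increments": [
    {"tx": 0, "ty": 0, "tz": 0.001, "turn": 0},
    {"tx": 0, "ty": 0, "tz": 0.001, "turn": 0}
  ]
}}

```text
time_s: 11.98
eef_pos: [0.5464, 0.1789, 0.1121]
eef_rot: [-0.0, 0.995, 0.1, -0.0]
wrist_force: [-0.5, 0.1, -3.3]
opening: 0.293
```

Emit:
{"method": "move_arm", "body": {
  "increments": [
    {"tx": 0, "ty": 0, "tz": 0.001, "turn": 0},
    {"tx": 0, "ty": 0, "tz": 0.001, "turn": 0}
  ]
}}

```text
time_s: 12.15
eef_pos: [0.5464, 0.1788, 0.1111]
eef_rot: [0.0, 0.995, 0.1, -0.0]
wrist_force: [-0.1, -0.7, -3.7]
opening: 0.291
```

Emit:
{"method": "move_arm", "body": {
  "increments": [
    {"tx": 0, "ty": 0, "tz": 0.001, "turn": 0},
    {"tx": 0, "ty": 0, "tz": 0.001, "turn": 0}
  ]
}}

```text
time_s: 12.32
eef_pos: [0.5464, 0.1788, 0.1103]
eef_rot: [0.0, 0.995, 0.1, -0.0]
wrist_force: [-1.1, 0.4, -2.5]
opening: 0.294
```

Emit:
{"method": "move_arm", "body": {
  "increments": [
    {"tx": 0, "ty": 0, "tz": 0.001, "turn": 0},
    {"tx": 0, "ty": 0, "tz": 0.001, "turn": 0}
  ]
}}

```text
time_s: 12.48
eef_pos: [0.5463, 0.1789, 0.1094]
eef_rot: [0.0, 0.995, 0.1, -0.0]
wrist_force: [-2.5, -0.6, 1.0]
opening: 0.298
```

```bash
python3 - <<'E'
from mv import *
for n in('side','top'): shot(n,n+'11')
need([.5465,.179,.165],11.5)
p=cv2.imread('pics/side11.png'); a=cv2.resize(p[95:145,270:330],None,fx=6,fy=6,interpolation=cv2.INTER_CUBIC)
p=cv2.imread('pics/top11.png'); b=cv2.resize(p[200:250,180:240],None,fx=6,fy=6,interpolation=cv2.INTER_CUBIC)
cv2.imwrite('pics/z11.png',np.hstack([a,b]))
E
```

```text
tx 0.0002 ty -0.0001 tz -0.0556 turn 0.02 (or ±180) curyaw 11.52 pos [0.54633223 0.17885277 0.10939918] t 12.5833 F [-1.48 -0.   -0.23] op 0.291 zax [-1.e-04 -0.e+00 -1.e+00]
```

View pics/z11.png

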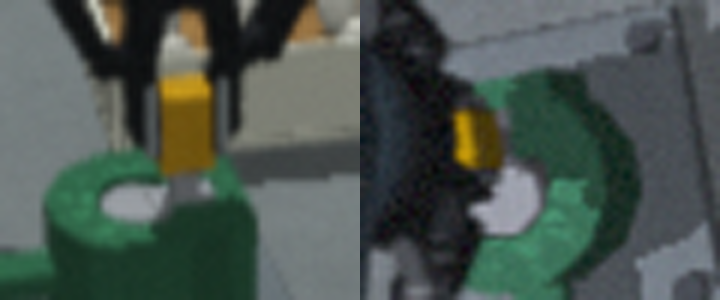

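Contact of about 2.5 N, so the key is set in with its head about 15 mm above the hub. I'll release it.

Emit:
{"method": "move_arm", "body": {
  "increments": [
    {"tx": 0, "ty": 0, "tz": -0.0005, "turn": 0},
    {"tx": 0, "ty": 0, "tz": -0.0005, "turn": 0},
    {"tx": 0, "ty": 0, "tz": -0.0005, "turn": 0},
    {"tx": 0, "ty": 0, "tz": -0.0005, "turn": 0},
    {"tx": 0, "ty": 0, "tz": -0.0005, "turn": 0},
    {"tx": 0, "ty": 0, "tz": -0.0005, "turn": 0}
  ],
  "gripper": 0.55
}}

```text
time_s: 13.08
eef_pos: [0.5465, 0.1789, 0.1098]
eef_rot: [0.0, 0.995, 0.1, 0.0]
wrist_force: [-0.2, -0.1, 0.1]
opening: 0.548
```

```bash
python3 - <<'E'
from mv import *
for n in('side','top'): shot(n,n+'12')
need([.5463,.1788,.155],11.5)
p=cv2.imread('pics/side12.png'); a=cv2.resize(p[95:145,270:330],None,fx=6,fy=6,interpolation=cv2.INTER_CUBIC)
p=cv2.imread('pics/top12.png'); b=cv2.resize(p[200:250,180:240],None,fx=6,fy=6,interpolation=cv2.INTER_CUBIC)
cv2.imwrite('pics/z12.png',np.hstack([a,b]))
E
```

```text
tx -0.0001 ty 0.0000 tz -0.0452 turn 0.02 (or ±180) curyaw 11.52 pos [0.54642307 0.17884981 0.10982455] t 13.1833 F [ 0.13  0.13 -0.42] op 0.549 zax [ 1.e-04 -0.e+00 -1.e+00]
```

View pics/z12.png

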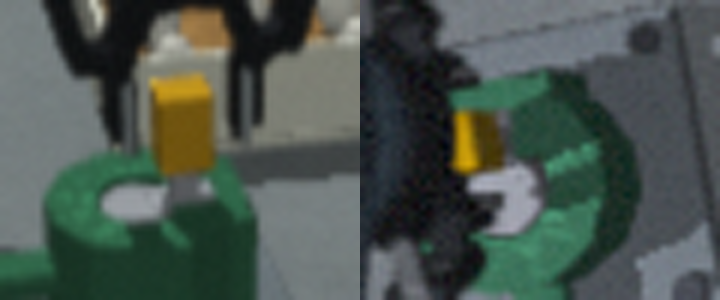

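The key stands by itself, leaning slightly toward the shaft in the side view (head top-left (150,85), bottom-left (157,168)). I'll retreat upward, shut the fingers and check the tilt.

Emit:
{"method": "move_arm", "body": {
  "increments": [
    {"tx": 0, "ty": 0, "tz": -0.015, "turn": 0},
    {"tx": 0, "ty": 0, "tz": -0.035, "turn": 0},
    {"tx": 0, "ty": 0, "tz": -0.055, "turn": 0},
    {"tx": 0, "ty": 0, "tz": -0.06, "turn": 0},
    {"tx": 0, "ty": 0, "tz": -0.06, "turn": 0}
  ]
}}

```text
time_s: 13.6
eef_pos: [0.5477, 0.179, 0.1717]
eef_rot: [-0.0, 0.995, 0.1, 0.002]
wrist_force: [0.7, 0.2, 0.1]
opening: 0.549
```

Emit:
{"method": "move_arm", "body": {
  "increments": [
    {"tx": 0, "ty": 0, "tz": 0, "turn": 0},
    {"tx": 0, "ty": 0, "tz": 0, "turn": 0},
    {"tx": 0, "ty": 0, "tz": 0, "turn": 0},
    {"tx": 0, "ty": 0, "tz": 0, "turn": 0},
    {"tx": 0, "ty": 0, "tz": 0, "turn": 0},
    {"tx": 0, "ty": 0, "tz": 0, "turn": 0}
  ],
  "gripper": 0
}}

```text
time_s: 14.1
eef_pos: [0.5462, 0.1788, 0.1693]
eef_rot: [0.0, 0.995, 0.1, -0.0]
wrist_force: [0.7, -0.1, -0.3]
opening: -0.0
```

```bash
python3 - <<'E'
from mv import *
for n in('side','top'): p,d,c=shot(n,n+'13')
need([.5463,.1788,.15],11.5)
p=cv2.imread('pics/side13.png'); a=cv2.resize(p[85:145,275:325],None,fx=8,fy=8,interpolation=cv2.INTER_CUBIC)
p=cv2.imread('pics/top13.png'); b=cv2.resize(p[195:255,180:230],None,fx=8,fy=8,interpolation=cv2.INTER_CUBIC)
cv2.imwrite('pics/z13.png',np.hstack([a,b]))
np.set_printoptions(precision=1,suppress=True)
for f in('side13','top13'):
    p,d,c=load(f); W=pts(d,c); hsv=cv2.cvtColor(p,cv2.COLOR_RGB2HSV)
    m=(hsv[...,0]>15)&(hsv[...,0]<35)&(hsv[...,1]>170)&(W[...,2]>.085)&(W[...,2]<.16)&(abs(W[...,0]-.545)<.03)&(abs(W[...,1]-.18)<.03)
    P=W[m]*1e3; print(f,len(P),P.min(0),P.max(0),'zp',np.percentile(P[:,2],[3,90,97]))
    if f=='side13':
        for r in np.unique(np.where(m)[0]):
            cc=np.where(m[r])[0]; print(r,cc.min(),cc.max(),W[r,cc].mean(0)*1e3)
E
```

```text
tx 0.0000 ty 0.0000 tz 0.0196 turn 0.03 (or ±180) curyaw 11.53 pos [0.54628314 0.17882875 0.16955204] t 14.2 F [-0.32  0.83  0.08] op 0.002 zax [-4.e-04 -1.e-04 -1.e+00]
side13 133 [531.  164.1  99.7] [555.8 185.7 141. ] zp [102.9 139.1 140.1]
108 298 303 [546.3 184.2 139.1]
109 295 304 [543.3 177.9 139.4]
110 296 304 [544.5 172.5 139.2]
111 296 304 [544.4 170.1 137.5]
112 296 304 [544.3 167.9 135.6]
113 296 304 [544.3 167.8 132.6]
114 296 304 [544.3 168.6 129. ]
115 296 304 [545.  168.6 125.9]
116 296 304 [544.2 168.8 122.8]
117 296 304 [544.1 169.4 119.3]
118 296 304 [544.  167.9 117. ]
119 296 304 [544.  168.8 113.3]
120 296 304 [543.9 167.  111.2]
121 296 304 [543.9 167.7 107.7]
122 297 304 [545.3 168.4 104. ]
123 297 299 [538.2 167.3 101.7]
top13 86 [532.8 167.1 104.5] [558.3 185.6 143.1] zp [108.3 141.3 142.5]
```

View pics/z13.png

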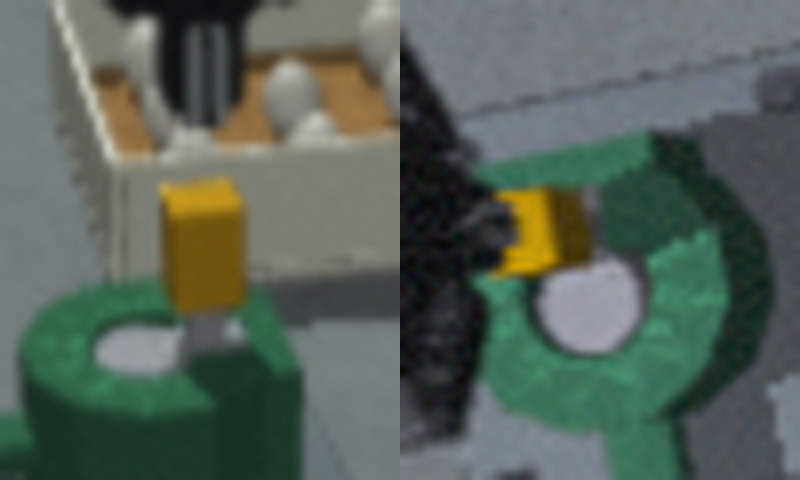

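The key is nearly upright, with its head top at about z 0.140. I'll approach with the fingers shut.

Emit:
{"method": "move_arm", "body": {
  "increments": [
    {"tx": 0, "ty": 0, "tz": 0.01, "turn": 0},
    {"tx": 0, "ty": 0, "tz": 0.018, "turn": 0},
    {"tx": 0, "ty": 0, "tz": 0.024, "turn": 0},
    {"tx": 0, "ty": 0, "tz": 0.026, "turn": 0},
    {"tx": 0, "ty": 0, "tz": 0.026, "turn": 0},
    {"tx": 0, "ty": 0, "tz": 0.026, "turn": 0}
  ]
}}

```text
time_s: 14.7
eef_pos: [0.5463, 0.1788, 0.1435]
eef_rot: [-0.0, 0.995, 0.1, -0.0]
wrist_force: [0.5, 0.4, -0.2]
opening: 0.001
```

Emit:
{"method": "move_arm", "body": {
  "increments": [
    {"tx": 0, "ty": 0, "tz": 0.0003, "turn": 0},
    {"tx": 0, "ty": 0, "tz": 0.0006, "turn": 0},
    {"tx": 0, "ty": 0, "tz": 0.0009, "turn": 0},
    {"tx": 0, "ty": 0, "tz": 0.0012, "turn": 0},
    {"tx": 0, "ty": 0, "tz": 0.0015, "turn": 0}
  ]
}}

```text
time_s: 15.12
eef_pos: [0.5465, 0.1789, 0.1425]
eef_rot: [-0.0, 0.995, 0.1, 0.0]
wrist_force: [0.3, 0.5, 0.8]
opening: 0.001
```

Emit:
{"method": "move_arm", "body": {
  "increments": [
    {"tx": 0, "ty": 0, "tz": 0.0003, "turn": 0},
    {"tx": 0, "ty": 0, "tz": 0.0006, "turn": 0},
    {"tx": 0, "ty": 0, "tz": 0.0009, "turn": 0},
    {"tx": 0, "ty": 0, "tz": 0.001, "turn": 0}
  ]
}}

```text
time_s: 15.45
eef_pos: [0.5463, 0.1788, 0.1412]
eef_rot: [-0.0, 0.995, 0.1, -0.0]
wrist_force: [-0.7, -0.2, -0.4]
opening: 0.002
```

Emit:
{"method": "move_arm", "body": {
  "increments": [
    {"tx": 0, "ty": 0, "tz": 0.0003, "turn": 0},
    {"tx": 0, "ty": 0, "tz": 0.0006, "turn": 0},
    {"tx": 0, "ty": 0, "tz": 0.0009, "turn": 0},
    {"tx": 0, "ty": 0, "tz": 0.001, "turn": 0}
  ]
}}

```text
time_s: 15.78
eef_pos: [0.5464, 0.1789, 0.1403]
eef_rot: [0.0, 0.995, 0.1, -0.0]
wrist_force: [-1.0, 0.0, 0.8]
opening: -0.0
```

Emit:
{"method": "move_arm", "body": {
  "increments": [
    {"tx": 0, "ty": 0, "tz": 0.0003, "turn": 0},
    {"tx": 0, "ty": 0, "tz": 0.0006, "turn": 0},
    {"tx": 0, "ty": 0, "tz": 0.0009, "turn": 0},
    {"tx": 0, "ty": 0, "tz": 0.001, "turn": 0}
  ]
}}

```text
time_s: 16.12
eef_pos: [0.5464, 0.1789, 0.1395]
eef_rot: [0.0, 0.995, 0.1, 0.0]
wrist_force: [-1.0, -0.4, 4.1]
opening: 0.003
```

Emit:
{"method": "move_arm", "body": {
  "increments": [
    {"tx": 0, "ty": 0, "tz": 0.0002, "turn": 0},
    {"tx": 0, "ty": 0, "tz": 0.0004, "turn": 0},
    {"tx": 0, "ty": 0, "tz": 0.0006, "turn": 0},
    {"tx": 0, "ty": 0, "tz": 0.0006, "turn": 0}
  ]
}}

```text
time_s: 16.45
eef_pos: [0.5464, 0.1788, 0.1388]
eef_rot: [0.0, 0.995, 0.1, -0.0]
wrist_force: [-2.8, -0.5, 5.9]
opening: 0.004
```

Emit:
{"method": "move_arm", "body": {
  "increments": [
    {"tx": 0, "ty": 0, "tz": 0.0002, "turn": 0},
    {"tx": 0, "ty": 0, "tz": 0.0004, "turn": 0},
    {"tx": 0, "ty": 0, "tz": 0.0006, "turn": 0},
    {"tx": 0, "ty": 0, "tz": 0.0006, "turn": 0}
  ]
}}

```text
time_s: 16.78
eef_pos: [0.5463, 0.1789, 0.1383]
eef_rot: [0.0, 0.995, 0.1, -0.0]
wrist_force: [-2.3, -1.6, 5.6]
opening: -0.001
```

Emit:
{"method": "move_arm", "body": {
  "increments": [
    {"tx": 0, "ty": 0, "tz": 0.0002, "turn": 0},
    {"tx": 0, "ty": 0, "tz": 0.0004, "turn": 0},
    {"tx": 0, "ty": 0, "tz": 0.0006, "turn": 0},
    {"tx": 0, "ty": 0, "tz": 0.0006, "turn": 0}
  ]
}}

```text
time_s: 17.12
eef_pos: [0.5463, 0.1789, 0.1379]
eef_rot: [0.0, 0.995, 0.1, -0.0]
wrist_force: [-3.0, -1.7, 6.9]
opening: -0.001
```

Emit:
{"method": "move_arm", "body": {
  "increments": [
    {"tx": 0, "ty": 0, "tz": 0.0002, "turn": 0},
    {"tx": 0, "ty": 0, "tz": 0.0004, "turn": 0},
    {"tx": 0, "ty": 0, "tz": 0.0004, "turn": 0}
  ]
}}

```text
time_s: 17.37
eef_pos: [0.5464, 0.1788, 0.1376]
eef_rot: [0.0, 0.995, 0.1, -0.0]
wrist_force: [-4.1, -0.4, 6.9]
opening: -0.003
```

```bash
python3 - <<'E'
from mv import *
p,d,c=shot('side','side14')
need([.5463,.1788,.15],11.5)
p=cv2.imread('pics/side14.png'); cv2.imwrite('pics/z14.png',cv2.resize(p[85:145,275:325],None,fx=8,fy=8,interpolation=cv2.INTER_CUBIC))
E
```

```text
tx -0.0000 ty 0.0000 tz -0.0124 turn 0.03 (or ±180) curyaw 11.53 pos [0.54634098 0.17884459 0.13762374] t 17.4167 F [-3.83 -1.58  7.41] op -0.001 zax [-0.e+00 -1.e-04 -1.e+00]
```

View pics/z14.png

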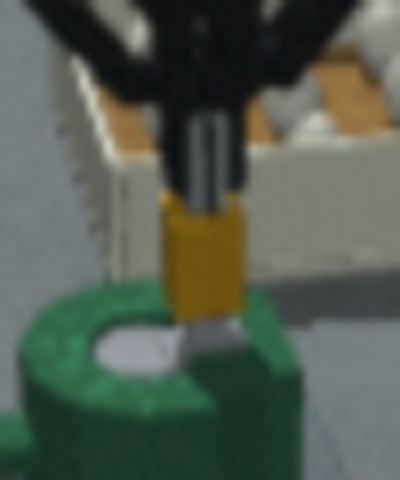

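Emit:
{"method": "move_arm", "body": {
  "increments": [
    {"tx": 0, "ty": 0, "tz": 0.0003, "turn": 0},
    {"tx": 0, "ty": 0, "tz": 0.0006, "turn": 0},
    {"tx": 0, "ty": 0, "tz": 0.0008, "turn": 0},
    {"tx": 0, "ty": 0, "tz": 0.0008, "turn": 0}
  ]
}}

```text
time_s: 17.75
eef_pos: [0.5463, 0.1788, 0.137]
eef_rot: [0.0, 0.995, 0.1, -0.0]
wrist_force: [-4.9, -1.6, 9.7]
opening: 0.002
```

Emit:
{"method": "move_arm", "body": {
  "increments": [
    {"tx": 0, "ty": 0, "tz": 0.0003, "turn": 0},
    {"tx": 0, "ty": 0, "tz": 0.0006, "turn": 0},
    {"tx": 0, "ty": 0, "tz": 0.0006, "turn": 0}
  ]
}}

```text
time_s: 18.0
eef_pos: [0.5463, 0.1789, 0.1366]
eef_rot: [0.0, 0.995, 0.1, -0.0]
wrist_force: [-5.7, -1.1, 9.5]
opening: 0.003
```

Emit:
{"method": "move_arm", "body": {
  "increments": [
    {"tx": 0, "ty": 0, "tz": 0.0003, "turn": 0},
    {"tx": 0, "ty": 0, "tz": 0.0006, "turn": 0},
    {"tx": 0, "ty": 0, "tz": 0.0006, "turn": 0}
  ]
}}

```text
time_s: 18.25
eef_pos: [0.5463, 0.1788, 0.1361]
eef_rot: [0.0, 0.995, 0.101, -0.0]
wrist_force: [-5.6, -1.2, 11.1]
opening: -0.0
```

Emit:
{"method": "move_arm", "body": {
  "increments": [
    {"tx": 0, "ty": 0, "tz": -0.002, "turn": 0},
    {"tx": 0, "ty": 0, "tz": -0.006, "turn": 0},
    {"tx": 0, "ty": 0, "tz": -0.015, "turn": 0},
    {"tx": 0, "ty": 0, "tz": -0.025, "turn": 0},
    {"tx": 0, "ty": 0, "tz": -0.025, "turn": 0}
  ]
}}

```text
time_s: 18.67
eef_pos: [0.548, 0.1791, 0.1628]
eef_rot: [-0.0, 0.995, 0.1, 0.002]
wrist_force: [-0.1, 0.6, 1.6]
opening: -0.001
```

```bash
python3 - <<'E'
from mv import *
for n in('side','top'): p,d,c=shot(n,n+'15')
need([.5463,.1788,.15],11.5)
p=cv2.imread('pics/side15.png'); a=cv2.resize(p[85:145,275:325],None,fx=8,fy=8,interpolation=cv2.INTER_CUBIC)
p=cv2.imread('pics/top15.png'); b=cv2.resize(p[195:255,180:230],None,fx=8,fy=8,interpolation=cv2.INTER_CUBIC)
cv2.imwrite('pics/z15.png',np.hstack([a,b]))
np.set_printoptions(precision=1,suppress=True)
for f in('side13','side15'):
    p,d,c=load(f); W=pts(d,c); hsv=cv2.cvtColor(p,cv2.COLOR_RGB2HSV)
    m=(hsv[...,0]>15)&(hsv[...,0]<35)&(hsv[...,1]>150)&(W[...,2]>.08)&(W[...,2]<.16)&(abs(W[...,0]-.545)<.03)&(abs(W[...,1]-.18)<.03)
    # subpixel edges by saturation on rows
    S=hsv[...,1].astype(float); S[~((hsv[...,0]>15)&(hsv[...,0]<35))]*=0.3
    rr=[];L=[]
    for r in range(112,122):
        w=np.clip((S[r,290:310]-90)/120,0,1); L.append((w*np.arange(290,310)).sum()/w.sum()); rr.append(r)
    print(f,'slope px/px',np.polyfit(rr,L,1)[0], 'vertical pred', (proj([[.545,.17,.14]],c)-proj([[.545,.17,.10]],c)))
E
```

```text
tx -0.0008 ty -0.0000 tz 0.0110 turn 0.02 (or ±180) curyaw 11.52 pos [0.54703811 0.17891643 0.16101637] t 18.7667 F [ 0.08 -0.2   0.26] op 0.003 zax [ 1.9e-03  2.0e-04 -1.0e+00]
side13 slope px/px 0.055547752437158114 vertical pred [[ -0.2 -12.8]]
side15 slope px/px 0.03195950734208885 vertical pred [[ -0.2 -12.8]]
```

View pics/z15.png

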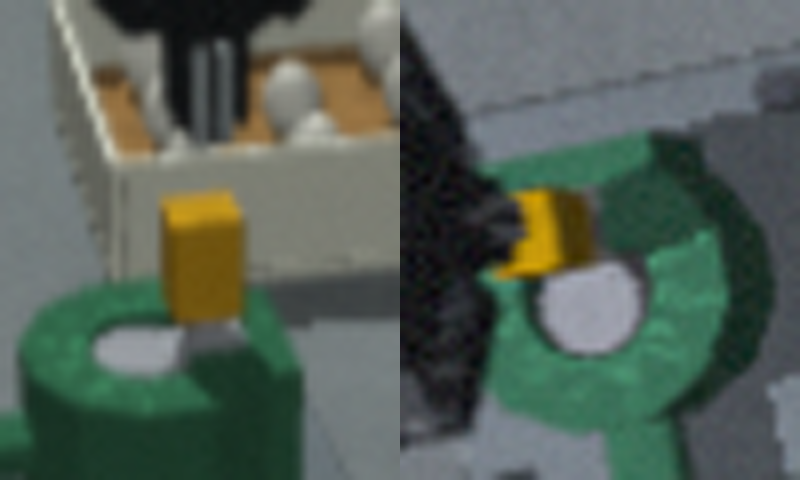

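The tilt is small, about 0.03 rad, and the head is still about 11 mm clear of the hub. I'll press again to about 13 N.

Emit:
{"method": "move_arm", "body": {
  "increments": [
    {"tx": 0, "ty": 0, "tz": 0.01, "turn": 0},
    {"tx": 0, "ty": 0, "tz": 0.018, "turn": 0},
    {"tx": 0, "ty": 0, "tz": 0.0215, "turn": 0},
    {"tx": 0, "ty": 0, "tz": 0.0225, "turn": 0},
    {"tx": 0, "ty": 0, "tz": 0.023, "turn": 0},
    {"tx": 0, "ty": 0, "tz": 0.023, "turn": 0}
  ]
}}

```text
time_s: 19.27
eef_pos: [0.5462, 0.1788, 0.1366]
eef_rot: [0.0, 0.995, 0.1, -0.0]
wrist_force: [-0.4, 0.7, 0.7]
opening: 0.001
```

Emit:
{"method": "move_arm", "body": {
  "increments": [
    {"tx": 0, "ty": 0, "tz": 0.0003, "turn": 0},
    {"tx": 0, "ty": 0, "tz": 0.0006, "turn": 0},
    {"tx": 0, "ty": 0, "tz": 0.0009, "turn": 0},
    {"tx": 0, "ty": 0, "tz": 0.001, "turn": 0},
    {"tx": 0, "ty": 0, "tz": 0.001, "turn": 0}
  ]
}}

```text
time_s: 19.68
eef_pos: [0.5465, 0.1788, 0.1362]
eef_rot: [0.0, 0.995, 0.1, 0.0]
wrist_force: [0.2, -0.5, -0.3]
opening: 0.002
```

Emit:
{"method": "move_arm", "body": {
  "increments": [
    {"tx": 0, "ty": 0, "tz": 0.0003, "turn": 0},
    {"tx": 0, "ty": 0, "tz": 0.0006, "turn": 0},
    {"tx": 0, "ty": 0, "tz": 0.0006, "turn": 0}
  ]
}}

```text
time_s: 19.93
eef_pos: [0.5465, 0.1789, 0.1358]
eef_rot: [0.0, 0.995, 0.1, 0.0]
wrist_force: [-0.4, 0.1, 1.4]
opening: -0.003
```

Emit:
{"method": "move_arm", "body": {
  "increments": [
    {"tx": 0, "ty": 0, "tz": 0.0003, "turn": 0},
    {"tx": 0, "ty": 0, "tz": 0.0006, "turn": 0},
    {"tx": 0, "ty": 0, "tz": 0.0006, "turn": 0}
  ]
}}

```text
time_s: 20.18
eef_pos: [0.5465, 0.1789, 0.1357]
eef_rot: [0.0, 0.995, 0.1, 0.0]
wrist_force: [-3.8, -1.1, 5.9]
opening: -0.002
```

Emit:
{"method": "move_arm", "body": {
  "increments": [
    {"tx": 0, "ty": 0, "tz": 0.0003, "turn": 0},
    {"tx": 0, "ty": 0, "tz": 0.0006, "turn": 0},
    {"tx": 0, "ty": 0, "tz": 0.0006, "turn": 0}
  ]
}}

```text
time_s: 20.43
eef_pos: [0.5466, 0.1789, 0.1357]
eef_rot: [0.0, 0.995, 0.1, 0.0]
wrist_force: [-4.0, -0.5, 10.7]
opening: 0.001
```

Emit:
{"method": "move_arm", "body": {
  "increments": [
    {"tx": 0, "ty": 0, "tz": 0.0003, "turn": 0},
    {"tx": 0, "ty": 0, "tz": 0.0005, "turn": 0},
    {"tx": 0, "ty": 0, "tz": 0.0005, "turn": 0}
  ]
}}

```text
time_s: 20.68
eef_pos: [0.5466, 0.1789, 0.1356]
eef_rot: [0.0, 0.995, 0.101, 0.0]
wrist_force: [-4.5, -1.4, 12.9]
opening: -0.001
```

Emit:
{"method": "move_arm", "body": {
  "increments": [
    {"tx": 0, "ty": 0, "tz": 0.0002, "turn": 0},
    {"tx": 0, "ty": 0, "tz": 0.0003, "turn": 0},
    {"tx": 0, "ty": 0, "tz": 0.0003, "turn": 0}
  ]
}}

```text
time_s: 20.93
eef_pos: [0.5466, 0.1789, 0.1354]
eef_rot: [0.0, 0.995, 0.101, 0.0]
wrist_force: [-6.7, -1.2, 13.1]
opening: -0.002
```

Emit:
{"method": "move_arm", "body": {
  "increments": [
    {"tx": 0, "ty": 0, "tz": 0.0001, "turn": 0},
    {"tx": 0, "ty": 0, "tz": 0.0002, "turn": 0},
    {"tx": 0, "ty": 0, "tz": 0.0002, "turn": 0}
  ]
}}

```text
time_s: 21.18
eef_pos: [0.5466, 0.1789, 0.1353]
eef_rot: [0.0, 0.995, 0.101, 0.0]
wrist_force: [-6.4, -1.2, 13.7]
opening: 0.001
```

The tool is carrying a side force of about 6 N. I'll ease it by shifting back along x, then finish pressing.

Emit:
{"method": "move_arm", "body": {
  "increments": [
    {"tx": -0.0002, "ty": 0, "tz": 0, "turn": 0},
    {"tx": -0.0004, "ty": 0, "tz": 0, "turn": 0},
    {"tx": -0.0005, "ty": 0, "tz": 0, "turn": 0},
    {"tx": -0.0005, "ty": 0, "tz": 0, "turn": 0}
  ]
}}

```text
time_s: 21.52
eef_pos: [0.5465, 0.1789, 0.1353]
eef_rot: [0.0, 0.995, 0.101, 0.001]
wrist_force: [-4.1, -1.0, 13.0]
opening: -0.002
```

Emit:
{"method": "move_arm", "body": {
  "increments": [
    {"tx": -0.0003, "ty": 0, "tz": 0, "turn": 0},
    {"tx": -0.0006, "ty": 0, "tz": 0.0001, "turn": 0},
    {"tx": -0.0008, "ty": 0, "tz": 0.0002, "turn": 0},
    {"tx": -0.0008, "ty": 0, "tz": 0.0002, "turn": 0}
  ]
}}

```text
time_s: 21.85
eef_pos: [0.5465, 0.1788, 0.1353]
eef_rot: [-0.0, 0.995, 0.1, 0.002]
wrist_force: [-2.3, 0.9, 11.4]
opening: 0.001
```

Emit:
{"method": "move_arm", "body": {
  "increments": [
    {"tx": 0, "ty": 0, "tz": 0.0001, "turn": 0},
    {"tx": 0, "ty": 0, "tz": 0.0002, "turn": 0},
    {"tx": 0, "ty": 0, "tz": 0.0002, "turn": 0}
  ]
}}

```text
time_s: 22.1
eef_pos: [0.5465, 0.1788, 0.1352]
eef_rot: [-0.0, 0.995, 0.1, 0.002]
wrist_force: [-2.8, -0.3, 12.7]
opening: 0.002
```

Emit:
{"method": "move_arm", "body": {
  "increments": [
    {"tx": 0, "ty": 0, "tz": 0.0001, "turn": 0},
    {"tx": 0, "ty": 0, "tz": 0.0003, "turn": 0},
    {"tx": 0, "ty": 0, "tz": 0.0003, "turn": 0}
  ]
}}

```text
time_s: 22.35
eef_pos: [0.5465, 0.1788, 0.1349]
eef_rot: [0.0, 0.995, 0.1, 0.002]
wrist_force: [-3.1, -0.2, 13.7]
opening: 0.001
```

Emit:
{"method": "move_arm", "body": {
  "increments": [
    {"tx": 0, "ty": 0, "tz": 0.0001, "turn": 0},
    {"tx": 0, "ty": 0, "tz": 0.0003, "turn": 0},
    {"tx": 0, "ty": 0, "tz": 0.0003, "turn": 0}
  ]
}}

```text
time_s: 22.6
eef_pos: [0.5465, 0.1788, 0.1348]
eef_rot: [0.0, 0.995, 0.1, 0.002]
wrist_force: [-3.6, -0.8, 13.2]
opening: -0.002
```

Emit:
{"method": "move_arm", "body": {
  "increments": [
    {"tx": 0, "ty": 0, "tz": 0.0001, "turn": 0},
    {"tx": 0, "ty": 0, "tz": 0.0003, "turn": 0},
    {"tx": 0, "ty": 0, "tz": 0.0003, "turn": 0}
  ]
}}

```text
time_s: 22.85
eef_pos: [0.5465, 0.1788, 0.1345]
eef_rot: [0.0, 0.995, 0.1, 0.002]
wrist_force: [-4.5, -0.6, 13.7]
opening: 0.0
```

Emit:
{"method": "move_arm", "body": {
  "increments": [
    {"tx": 0, "ty": 0, "tz": 0.0001, "turn": 0},
    {"tx": 0, "ty": 0, "tz": 0.0003, "turn": 0},
    {"tx": 0, "ty": 0, "tz": 0.0003, "turn": 0}
  ]
}}

```text
time_s: 23.1
eef_pos: [0.5465, 0.1788, 0.1343]
eef_rot: [0.0, 0.995, 0.1, 0.002]
wrist_force: [-4.1, 0.1, 15.4]
opening: -0.004
```

Emit:
{"method": "move_arm", "body": {
  "increments": [
    {"tx": 0, "ty": 0, "tz": -0.001, "turn": 0},
    {"tx": 0, "ty": 0, "tz": -0.003, "turn": 0},
    {"tx": 0, "ty": 0, "tz": -0.006, "turn": 0},
    {"tx": 0, "ty": 0, "tz": -0.006, "turn": 0}
  ]
}}

```text
time_s: 23.43
eef_pos: [0.5452, 0.1786, 0.1379]
eef_rot: [0.0, 0.995, 0.1, 0.0]
wrist_force: [0.1, 0.7, -0.1]
opening: -0.002
```

```bash
python3 - <<'E'
from mv import *
for n in('side','top'): p,d,c=shot(n,n+'16')
need([.5463,.1788,.136],11.5)
p=cv2.imread('pics/side16.png'); a=cv2.resize(p[85:145,275:325],None,fx=8,fy=8,interpolation=cv2.INTER_CUBIC)
p=cv2.imread('pics/top16.png'); b=cv2.resize(p[195:255,180:230],None,fx=8,fy=8,interpolation=cv2.INTER_CUBIC)
cv2.imwrite('pics/z16.png',np.hstack([a,b]))
E
```

```text
tx 0.0014 ty 0.0000 tz 0.0015 turn 0.02 (or ±180) curyaw 11.52 pos [0.54495513 0.17856945 0.1374763 ] t 23.5333 F [-0.12 -0.81 -0.87] op -0.001 zax [-4.e-04 -0.e+00 -1.e+00]
```

View pics/z16.png

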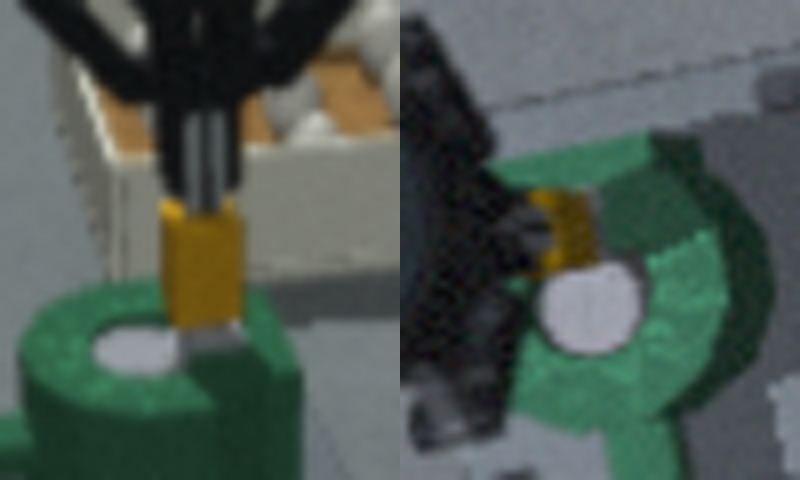

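Next is a fresh, centred test press of about 13 N to confirm it's tight.

Emit:
{"method": "move_arm", "body": {
  "increments": [
    {"tx": 0.0008, "ty": 0, "tz": 0.001, "turn": 0},
    {"tx": 0.0008, "ty": 0, "tz": 0.0017, "turn": 0},
    {"tx": 0.0008, "ty": 0, "tz": 0.0024, "turn": 0},
    {"tx": 0.0008, "ty": 0, "tz": 0.003, "turn": 0},
    {"tx": 0.0008, "ty": 0, "tz": 0.0034, "turn": 0},
    {"tx": 0.0008, "ty": 0, "tz": 0.0038, "turn": 0},
    {"tx": 0.0008, "ty": 0, "tz": 0.0038, "turn": 0}
  ]
}}

```text
time_s: 24.12
eef_pos: [0.5459, 0.1788, 0.1344]
eef_rot: [0.0, 0.995, 0.1, -0.0]
wrist_force: [-2.7, -0.4, 4.6]
opening: 0.002
```

Emit:
{"method": "move_arm", "body": {
  "increments": [
    {"tx": 0, "ty": 0, "tz": 0.0003, "turn": 0},
    {"tx": 0, "ty": 0, "tz": 0.0005, "turn": 0},
    {"tx": 0, "ty": 0, "tz": 0.0005, "turn": 0}
  ]
}}

```text
time_s: 24.37
eef_pos: [0.5459, 0.1788, 0.1344]
eef_rot: [0.0, 0.995, 0.1, 0.0]
wrist_force: [-4.5, -0.6, 8.2]
opening: -0.001
```

Emit:
{"method": "move_arm", "body": {
  "increments": [
    {"tx": 0, "ty": 0, "tz": 0.0003, "turn": 0},
    {"tx": 0, "ty": 0, "tz": 0.0005, "turn": 0},
    {"tx": 0, "ty": 0, "tz": 0.0005, "turn": 0}
  ]
}}

```text
time_s: 24.62
eef_pos: [0.5459, 0.1788, 0.1343]
eef_rot: [0.0, 0.995, 0.101, 0.0]
wrist_force: [-5.9, -1.6, 11.5]
opening: -0.001
```

Emit:
{"method": "move_arm", "body": {
  "increments": [
    {"tx": 0, "ty": 0, "tz": 0.0002, "turn": 0},
    {"tx": 0, "ty": 0, "tz": 0.0003, "turn": 0},
    {"tx": 0, "ty": 0, "tz": 0.0003, "turn": 0}
  ]
}}

```text
time_s: 24.87
eef_pos: [0.546, 0.1788, 0.1343]
eef_rot: [0.0, 0.995, 0.101, 0.0]
wrist_force: [-6.1, -0.8, 13.4]
opening: -0.003
```

Emit:
{"method": "move_arm", "body": {
  "increments": [
    {"tx": 0, "ty": 0, "tz": -0.002, "turn": 0},
    {"tx": 0, "ty": 0, "tz": -0.006, "turn": 0},
    {"tx": 0, "ty": 0, "tz": -0.02, "turn": 0},
    {"tx": 0, "ty": 0, "tz": -0.045, "turn": 0},
    {"tx": 0, "ty": 0, "tz": -0.07, "turn": 0},
    {"tx": 0, "ty": 0, "tz": -0.1, "turn": 0},
    {"tx": 0, "ty": 0, "tz": -0.1, "turn": 0},
    {"tx": 0, "ty": 0, "tz": -0.1, "turn": 0}
  ]
}}

```text
time_s: 25.53
eef_pos: [0.5473, 0.1789, 0.2348]
eef_rot: [-0.0, 0.995, 0.1, 0.002]
wrist_force: [-0.4, 0.1, -0.9]
opening: -0.002
```

```bash
python3 - <<'E'
from mv import *
for n in('side','top'): p,d,c=shot(n,n+'17')
need([.5463,.1788,.136],11.5)
p=cv2.imread('pics/side17.png'); a=cv2.resize(p[85:145,275:325],None,fx=8,fy=8,interpolation=cv2.INTER_CUBIC)
p=cv2.imread('pics/top17.png'); b=cv2.resize(p[195:255,180:230],None,fx=8,fy=8,interpolation=cv2.INTER_CUBIC)
cv2.imwrite('pics/z17.png',np.hstack([a,b]))
for f in('side11','side13','side15','side17'):
    p,d,c=load(f); hsv=cv2.cvtColor(p,cv2.COLOR_RGB2HSV); W=pts(d,c)
    S=hsv[...,1].astype(float); S[~((hsv[...,0]>15)&(hsv[...,0]<35))]*=0.3
    rr=[];L=[]
    for r in range(113,122):
        w=np.clip((S[r,292:308]-90)/120,0,1); L.append((w*np.arange(292,308)).sum()/w.sum()); rr.append(r)
    m=(hsv[...,0]>15)&(hsv[...,0]<35)&(hsv[...,1]>150)&(W[...,2]>.08)&(W[...,2]<.16)&(abs(W[...,0]-.545)<.03)&(abs(W[...,1]-.18)<.03)
    print(f,'slope',np.polyfit(rr,L,1)[0],'top z',np.percentile(W[m][:,2],95))
E
```

```text
tx 0.0011 ty 0.0001 tz 0.0956 turn 0.02 (or ±180) curyaw 11.52 pos [0.54537679 0.17866492 0.23164646] t 25.6333 F [0.12 0.12 0.18] op -0.002 zax [-1.3e-03 -2.0e-04 -1.0e+00]
side11 slope -0.0025554222809869324 top z 0.14088573282559497
side13 slope 0.06459186215594438 top z 0.13993456832403872
side15 slope 0.02702502594227762 top z 0.1359459744513327
side17 slope 0.011135742689689887 top z 0.13436576270297895
```

View pics/z17.png

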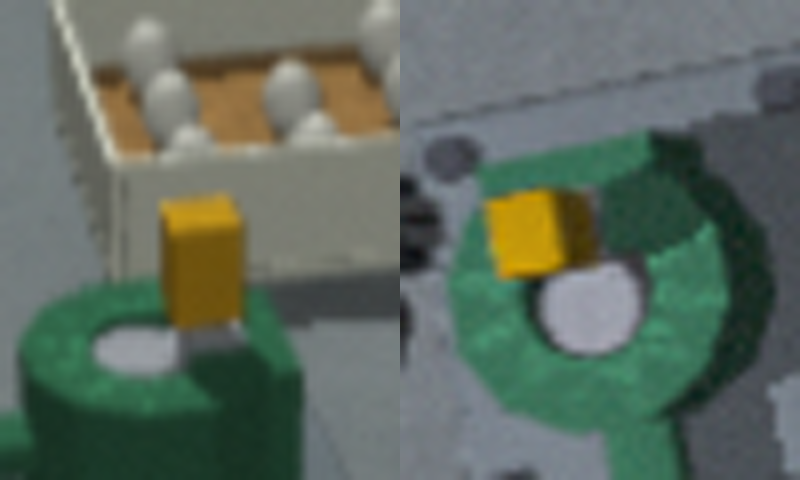

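The key is upright, its head about 9 mm clear and its foot about 53 mm deep. A 13.4 N push did not move it, so I'm handing in.

```bash
python3 -c "
from bench import workorder,get_obs
print(get_obs()['time_s']); print(workorder.hand_in())"
```

```text
25.6333
the job is handed in; nothing more can be done
None
```

The yellow-headed key is standing tight in the green hub's keyway, and I handed the job in at 25.6 s. The hand-in reported no verdict.

- **Setting in:** I took the key from its holder, lowered it into the keyway until it rested with about 2.5 N, and let go. It stood by itself, leaning slightly toward the shaft, with its head about 15 mm above the hub.
- **Tightening:** I pressed slowly on the head with the closed fingers. The highest reading was about 15.4 N, below the 18 N limit.
- **Tightness check:** after lifting off, a fresh push to 13.4 N did not move the key by more than 0.1 mm.
- **Final position:** the foot is about 53 mm deep and the head about 9 mm clear of the hub. The tilt is about 0.01 rad, measured in the side view only. The arm is well clear, and I touched nothing else.

**What I could not confirm:**
- **Wall force:** the force of the key on the hub wall could not be measured, so I inferred it from the push force.
- **Side force:** during the presses the tool also carried a side force of up to about 6 N. I eased it to about 2 N for the main press, but it rose again to 4 to 6 N in the last presses.
- **Cameras:** the two cameras disagreed by about 3 to 5 mm on absolute position. I aligned the key by its position relative to the slot, where they agreed to about 0.5 mm.

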